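Pack a row of inspected glass knobs in order

ROBOT

A 6-joint arm with a two-finger parallel gripper is mounted at the origin on the work surface. World frame = base frame: x ahead of the robot, y to its left, z up, the work surface at z = 0. Lengths are in m, angles in degrees, forces in N, time in s.
With the tool pointing down it reaches from about 0.3 to 0.75 m from the base axis. Payload 8.5 kg.
Tool frame: the origin (TCP) lies midway between the tips of the shut fingers; the grasp point (between the pads) lies robot.grasp_offset behind it (robot.grasp_offset is the distance from the TCP to the grasp point, in m); z points along the fingers, y is the direction in which the jaws open and shut (so a half turn about z gives the same grasp; the last joint's range is limited). The gripper opens to 88 mm and grips with 3 to 60 N. Pads are 18 mm wide; open, the fingers measure 123 mm over their backs; the gripper's body (75 mm by 187 mm) begins 45 mm behind the grasp point.
Start: joints at [-12.336, 21.807, 74.336, -0, 83.858, -12.336], TCP at [0.55, 0, 0.239] pointing down, gripper open.
Joint ranges: [-178.18, 178.18], [-50.72, 133.34], [12.68, 142.11], [-81.47, 261.47], [9.98, 163.14], [-165.26, 165.26]. Speed limits (degrees/s): [136.94, 136.94, 180, 180, 180, 180].

INTERFACE

Orientations are given as a 3x3 rotation matrix whose columns are the frame's x, y, z axes.
In Python, from cell import robot, grab_frame, camera_params gives the robot as it stands.
- The arm moves only by the shell command python3 -m creep 'ROWS' [OPENING] [FORCE]. ROWS is JSON, one flat list of numbers, 6 for each row, row after row: the shift along the tool's x, y, z in mm, then the turn, a rotation vector about the tool's x, y, z in degrees. A call has 1 to 12 rows; each row shifts and turns the pose as measured when the row begins, along the tool's axes as they then stand; what a row does not reach is not made up. A row lasts 1/12 s, in which the tool goes at most 41.7 mm and 7.16 degrees, less where a joint would pass 70% of its speed; a pose out of reach is approached as far as the arm can. A call with a gripper value outside its range is refused whole. OPENING is the closure, from 0 (fully open) to 1 (shut), set as the call begins (- or left out, the last holds). The fingers move at their own pace and stop on an object; FORCE is the grip in N (left out, the last holds). Time passes only in rows, so rows that do not move let the fingers close. It gives the time, the measured TCP pose, the force and the opening at its end, in the units of the state.
- robot.observe(): the state, without advancing time (a new reading comes with each control period).
- grab_frame(name): name is "scene" or "side" or "wrist"; returns (picture, depth): 480x640x3 uint8, blue, green, red; 480x640 float32, m along the optical axis (not along the pixel's ray), 0 where there is no reading.
- camera_params(name): a dict with "K" (3x3 intrinsics, pixels), "distortion" ([k1, k2, p1, p2, k3] as OpenCV has them; the pictures are not rectified), "world_from_camera" (4x4, takes a point from camera to world coordinates). Camera axes: x right, y up, looking along -z (the intrinsics and any distortion apply to the point x, -y, -z); pixel columns grow to the right and rows downward; lengths in m; the calibration is good to about 2 mm. A picture is of the moment at which its call begins: read the wrist's pose just before it. camera_params takes no time and is no camera call; for the wrist camera it gives the pose at the moment of the call.
- robot.sign_off(): hands the job in, once; it reports no verdict.
The state is a dict: "clock": time; "q": joint angles; "joint_vel": joint speeds; "effort": joint torques, N m; "eef_pos": TCP position; "orientation": TCP orientation; "force": force on the tool from outside, world axes, zero at the start; "torque": the same for the moment, N m; "gripper_width": finger opening in m.
Only numpy, scipy, OpenCV 4.12 (cv2) and the standard library are available. Lean on these libraries where they do the work, as an engineer would, in place of code of your own. Each camera call takes 0.05 s, during which the arm holds its last target. There are 200 camera calls.

TASK

The four glass knobs on the aluminium inspection rack are known only by their place in the row, so move them one by one into the four large cells of the white tray in the same order: the knob nearest the rack's handle into the cell nearest the tray's grip tab, the next knob into the next cell, and so on, one to a cell. Stand each one upright on its foot near the middle of its cell; set it down rather than dropping it, and never knock a knob over or against another.

Things in the scene. Friction and masses are not known exactly. Their poses are not given: they have to be found in the camera images.
- knob_ball: Loose clear green glass cabinet knob with a ball head, standing upright on its round flat foot in its nest ring on the rack. Foot dia 30; ball head dia 36 centred 40 above the underside; 58 tall; 0.09 kg. Grip the ball at its centre, 40 up. Sizes in mm. Origin: centre of the foot's underside; z up the knob.
- knob_spire: Loose clear green glass cabinet knob with a slim pointed head (from above the smallest circle, coming to a point), standing upright on its round flat foot in its nest ring on the rack. Foot dia 28; body dia 28 with upright sides from 32 to 48 above the underside, then a cone to a point; 74 tall; 0.08 kg. Grip it 40 up. Sizes in mm. Origin: centre of the foot's underside; z up the knob.
- knob_disc: Loose clear green glass cabinet knob with a broad flat round head (from above the largest circle), standing upright on its round flat foot in its nest ring on the rack. Foot dia 36; thin stem; disc head dia 46, rim upright from 37 to 51 above the underside; 54 tall; 0.10 kg. Grip the rim 44 up. Sizes in mm. Origin: centre of the foot's underside; z up the knob.
- knob_square: Loose clear green glass cabinet knob with a square head, standing upright on its round flat foot in its nest ring on the rack. Round foot dia 32; cube head 32 x 32 x 32 from 24 to 56 above the underside, its faces square to the body's x and y axes; 60 tall; 0.11 kg. Grip two opposite faces 40 up. Sizes in mm. Origin: centre of the foot's underside; z up the knob.
- ring_ball: Dark steel nest ring (outside dia 46, bore 35, 6 mm high) fixed on top of the rack, in which the ball knob stands at the start (1 mm or so off centre at most); it stays there and marks that knob's place in the row. Origin: centre of its underside, on the rack's top face.
- ring_spire: Dark steel nest ring (outside dia 44, bore 33, 6 mm high) fixed on top of the rack, in which the spire knob stands at the start (1 mm or so off centre at most); it stays there and marks that knob's place in the row. Origin: centre of its underside, on the rack's top face.
- ring_disc: Dark steel nest ring (outside dia 52, bore 41, 6 mm high) fixed on top of the rack, in which the disc knob stands at the start (1 mm or so off centre at most); it stays there and marks that knob's place in the row. Origin: centre of its underside, on the rack's top face.
- ring_square: Dark steel nest ring (outside dia 48, bore 37, 6 mm high) fixed on top of the rack, in which the square knob stands at the start (1 mm or so off centre at most); it stays there and marks that knob's place in the row. Origin: centre of its underside, on the rack's top face.
- rack: Inspection rack, fixed: aluminium plate 76 (x) by 256 mm (y) on feet, top face 18 mm above the bench. Four places along its y axis at y = +96, +32, -32, -96 mm, x = 0; which knob stands where varies. A brass bow handle sticks out 25 mm at its +y end. Origin: plate centre, at bench level; z up. Knobs are 64 mm apart: fingers closing across the row (along x) have most room.
- tray: White cell tray, fixed. Four large open cells along its y axis, centres y = -96, -32, +32, +96 mm, x = 0, each 61 (y) by 65 mm (x) inside; wall tops 19 mm, cell floors 3 mm above the bench. A flat white grip tab with a dark slot sticks out at its -y end. Little bead cells at x = 36 to 61 mm: not used. Origin: under the middle of the row of large cells, at bench level; z up.
Mind the look-alikes: they are no part of the job. What is shaped like the knob_spire but brown is not meant.

How it is judged:
By the outcome, as a careful person would: the job done as asked, in the order asked, and still so for the second after the job is handed in, with the robot touching nothing.
It also fails if it takes over 104 s, if anything falls off the work surface, if the arm or the gripper's body presses on something with over 40 N, if the wrist force passes 120 N, or if a joint passes its speed limit or range.

## Working session

There is one attempt and no reset: what is moved stays moved. The work goes in short steps, Python scripts to look and compute and a shell command to move; the robot and the scene stay as the last step left them, time stands still between calls to the robot, and variables do not carry over. Pictures are saved under pics/ and viewed, about 12 in all and at most 16, crops included, and the job is handed in when it is done.

```bash
mkdir -p pics; ls; python3 - <<'E'
from cell import robot, grab_frame, camera_params
import cv2,numpy as np
s=robot.observe(); print(s['clock'],s['eef_pos'],s['orientation'],s['gripper_width'],robot.grasp_offset)
for n in ("scene","side","wrist"):
    im,d=grab_frame(n); cv2.imwrite(f"pics/{n}0.png",im); np.save(f"pics/{n}0.npy",d)
    c=camera_params(n); print(n,np.round(c['K'],1).tolist(),c['distortion'],np.round(c['world_from_camera'],3).tolist())
E
```

```text
pics
0.0 [5.49721096e-01 5.41056054e-05 2.38151525e-01] [[ 2.55771063e-05  9.99999030e-01 -1.39272747e-03]
 [ 9.99999952e-01 -2.51467681e-05  3.09006160e-04]
 [ 3.08970837e-04 -1.39273530e-03 -9.99998982e-01]] 0.08821278262423288 0.0187
scene [[551.8, 0.0, 326.4], [0.0, 551.8, 239.1], [0.0, 0.0, 1.0]] [-0.04037116  0.          0.          0.          0.        ] [[-0.101, -0.706, 0.701, 1.112], [0.995, -0.071, 0.071, 0.071], [-0.0, 0.705, 0.71, 0.683], [0.0, 0.0, 0.0, 1.0]]
side [[597.6, 0.0, 316.8], [0.0, 597.6, 239.6], [0.0, 0.0, 1.0]] [0.00813457 0.         0.         0.         0.        ] [[0.799, 0.457, -0.391, 0.055], [-0.601, 0.62, -0.505, -0.556], [0.012, 0.638, 0.77, 0.911], [0.0, 0.0, 0.0, 1.0]]
wrist [[390.7, 0.0, 316.8], [0.0, 390.7, 239.7], [0.0, 0.0, 1.0]] [0.01698952 0.         0.         0.         0.        ] [[1.0, 0.001, 0.001, 0.55], [-0.001, 0.951, 0.311, 0.08], [-0.0, -0.311, 0.951, 0.384], [0.0, 0.0, 0.0, 1.0]]
```

View pics/scene0.png

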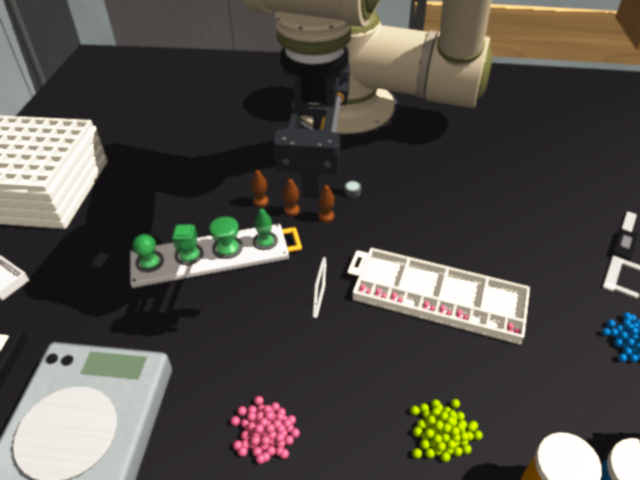

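View pics/wrist0.png

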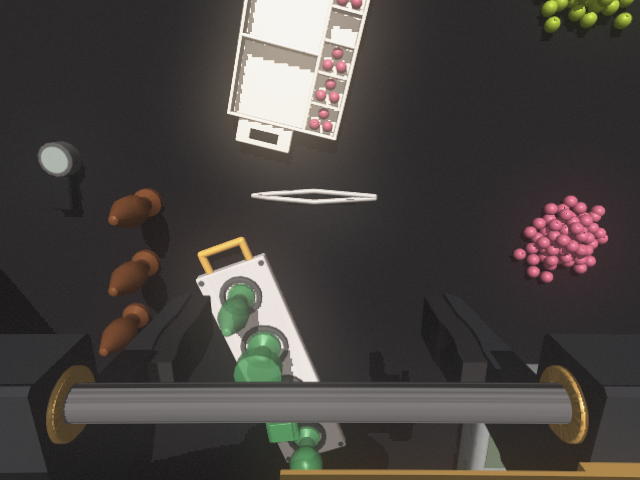

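Scene picture: on the rack, from the brass handle at (293,240), stand the spire (264,228), disc (225,235), square (187,243) and ball (147,251). The three brown spires at (259,187), (291,195) and (327,202) are look-alikes. The tray tab is at (358,262). The wrist view agrees, with the handle at (225,255) and the spire knob at (235,310).

View pics/side0.png

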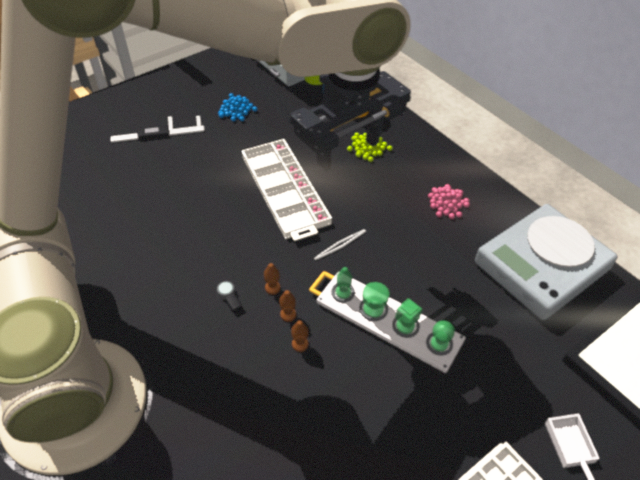

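```bash
cat > h.py <<'E'
import numpy as np,cv2
from cell import camera_params
def rays(n,uv,c=None):
    c=c or camera_params(n); T=np.array(c['world_from_camera'])
    p=cv2.undistortPoints(np.array(uv,float).reshape(-1,1,2),np.array(c['K']),np.array(c['distortion'])).reshape(-1,2)
    d=np.c_[p[:,0],-p[:,1],-np.ones(len(p))]
    return T[:3,3],d@T[:3,:3].T
def onplane(n,uv,z,c=None):
    o,d=rays(n,uv,c); return o+d*((np.asarray(z)-o[2])/d[:,2])[:,None]
def cloud(n,d,c=None):
    v,u=np.mgrid[:480,:640]; o,r=rays(n,np.c_[u.ravel(),v.ravel()],c)
    return (o+r*d.ravel()[:,None]).reshape(480,640,3)
E
python3 - <<'E'
from h import *
for n in ("scene","side"):
    im=cv2.imread(f"pics/{n}0.png"); d=np.load(f"pics/{n}0.npy"); P=cloud(n,d)
    hsv=cv2.cvtColor(im,cv2.COLOR_BGR2HSV); 
    bright=(hsv[...,1]<60)&(hsv[...,2]>110)&(d>0)
    inb=(P[...,0]>.3)&(P[...,0]<.8)&(abs(P[...,1])<.45)&(P[...,2]>-.01)&(P[...,2]<.03)
    m=(bright&inb).astype(np.uint8)
    m=cv2.morphologyEx(m,cv2.MORPH_CLOSE,np.ones((5,5)))
    k,l,st,ce=cv2.connectedComponentsWithStats(m)
    for i in range(1,k):
        if st[i,4]<700: continue
        pts=P[(l==i)&bright&inb]; print(n,ce[i].round(),st[i,4],'zpct',np.percentile(pts[:,2],[5,50,95]).round(4),
          cv2.minAreaRect((pts[:,:2]*1000).astype(np.float32)))
    for nm,lo,hi in (("green",(50,90,40),(85,255,255)),("brown",(3,100,40),(16,255,255)),("brass",(18,140,100),(30,255,255))):
        mm=cv2.inRange(hsv,lo,hi)
        k,l,st,ce=cv2.connectedComponentsWithStats(mm)
        for i in range(1,k):
            if st[i,4]>60: 
                q=P[(l==i)&(d>0)]; q=q[q[:,2]<.12]
                if len(q): print(n,nm,ce[i].round(),st[i].tolist(),np.median(q,0).round(3),q[:,2].max().round(3))
E
```

```text
scene [213. 258.] 3551 zpct [0.0084 0.0172 0.0204] ((493.5818176269531, -189.5403289794922), (103.22370147705078, 259.1025085449219), 19.998640060424805)
scene [441. 293.] 9869 zpct [0.0005 0.0046 0.0189] ((534.8896484375, 185.54449462890625), (291.7767333984375, 125.9999008178711), 76.75995635986328)
scene green [264. 227.] [255, 208, 18, 38, 499] [ 0.479 -0.097  0.061] 0.091
scene green [225. 233.] [209, 215, 30, 40, 878] [ 0.5   -0.157  0.068] 0.074
scene green [186. 241.] [172, 223, 27, 38, 791] [ 0.525 -0.215  0.061] 0.08
scene green [146. 250.] [132, 233, 27, 36, 660] [ 0.545 -0.274  0.059] 0.076
scene brown [630.  21.] [615, 0, 25, 54, 870] [-0.946  0.975 -0.161] -0.079
scene brown [259. 189.] [251, 169, 18, 38, 506] [ 0.36  -0.128  0.036] 0.073
scene brown [291. 198.] [283, 178, 18, 39, 514] [ 0.378 -0.067  0.036] 0.074
scene brown [326. 204.] [318, 184, 17, 39, 515] [ 0.389 -0.003  0.034] 0.073
scene brass [293. 239.] [283, 227, 19, 25, 243] [ 0.452 -0.052  0.013] 0.018
side [286. 189.] 5039 zpct [0.0001 0.0059 0.0196] ((552.3693237304688, 195.71800231933594), (311.930847167
[... 316 characters left out ...]
[ 0.464 -0.106  0.033] 0.072
side green [375. 298.] [364, 282, 26, 35, 672] [ 0.488 -0.164  0.07 ] 0.077
side green [408. 315.] [397, 298, 25, 36, 572] [ 0.506 -0.223  0.072] 0.083
side green [442. 334.] [431, 320, 24, 31, 512] [ 0.53  -0.281  0.066] 0.08
side brown [83. 52.] [74, 39, 25, 25, 122] [ 0.491  1.256 -0.21 ] -0.199
side brown [73. 95.] [69, 88, 11, 13, 80] [ 0.43   1.354 -0.409] 0.0
side brown [271. 279.] [264, 263, 17, 32, 403] [ 0.376 -0.011  0.041] 0.074
side brown [287. 306.] [279, 290, 17, 32, 427] [ 0.366 -0.075  0.042] 0.076
side brown [299. 336.] [291, 320, 18, 33, 456] [ 0.348 -0.136  0.044] 0.077
side brass [319. 282.] [309, 271, 25, 25, 195] [ 0.452 -0.051  0.015] 0.02
```

Side picture: the same order. From the handle (320,284) come spire (344,280), disc (375,297), square (408,315) and ball (442,334), and the tray tab is at (305,234). The brown look-alikes are at (271,279), (287,306) and (299,336). They stand clear of the row. I'll move the wrist camera over the rack.

```bash
python3 -m creep '[-23,-6,0,0,0,-2.5,-23,-6,0,0,0,-2.5,-23,-5,0,0,0,-2.5,-23,-5,0,0,0,-2.5,-23,-4,0,0,0,-2.5,-23,-3,0,0,0,-2.5,-23,-1,0,0,0,-2.5,-23,0,0,0,0,-2.5,0,0,0,0,0,0,0,0,0,0,0,0]' 0
python3 - <<'E'
from h import *
from cell import *
import json
c=camera_params("wrist"); im,d=grab_frame("wrist"); cv2.imwrite("pics/w1.png",im); np.save("pics/w1.npy",d)
json.dump({k:np.array(v).tolist() for k,v in c.items()},open("pics/w1.json","w"))
s=robot.observe(); print(s['clock'],s['eef_pos'],s['orientation'])
E
```

```text
clock: 0.98
eef_pos: [0.5474, -0.1907, 0.2353]
orientation: [[-0.36, 0.933, -0.006], [0.933, 0.36, 0.003], [0.005, -0.005, -1.0]]
force: [-0.4, 0.8, 0.6]
gripper_width: 0.0882
1.0333 [ 0.54730355 -0.19051251  0.23519465] [[-0.36039614  0.93277639 -0.00654435]
 [ 0.93278516  0.36042048  0.00298599]
 [ 0.00514398 -0.00502833 -0.99997413]]
```

View pics/w1.png

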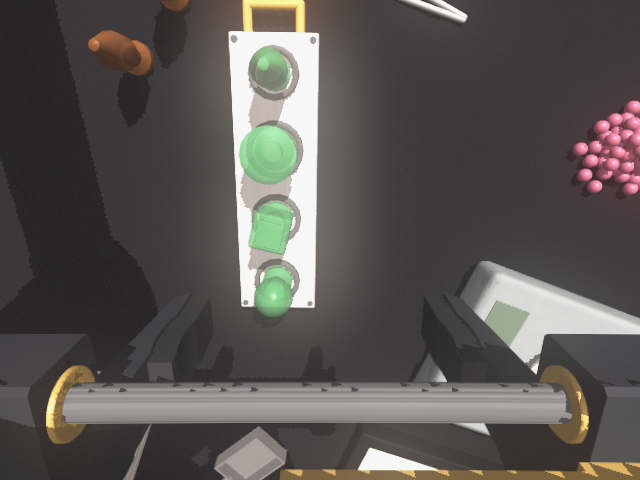

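Wrist picture: the whole rack is in view. The handle is at (273,12), the spire at (270,68), the disc at (268,153), the square at (270,230, slightly turned) and the ball at (274,295). The plate corners are near (230,32), (318,34), (315,307) and (242,306).

```bash
python3 - <<'E'
from h import *
import json
c=json.load(open("pics/w1.json")); im=cv2.imread("pics/w1.png"); d=np.load("pics/w1.npy")
hsv=cv2.cvtColor(im,cv2.COLOR_BGR2HSV)
pl=((hsv[...,1]<40)&(hsv[...,2]>95)).astype(np.uint8); pl[:,:215]=0; pl[:,335:]=0; pl[315:]=0
P=cv2.findContours(pl,cv2.RETR_EXTERNAL,cv2.CHAIN_APPROX_NONE)[0]
pts=np.vstack([p for p in P if len(p)>20]).reshape(-1,2)
w=onplane("wrist",pts,.018,c)[:,:2]*1000
r=cv2.minAreaRect(w.astype(np.float32)); print(r)
box=cv2.boxPoints(r); print(box)
C=np.array(r[0]); a=20.8
# rack y axis from longest side
e=box[1]-box[0]; f=box[2]-box[1]; y=e if np.linalg.norm(e)>np.linalg.norm(f) else f; y=y/np.linalg.norm(y); y*=np.sign(y[1])
print('rack yaw',np.degrees(np.arctan2(-y[0],y[1])))
for nm,s in zip("spire disc square ball".split(),(96,32,-32,-96)): print(nm,C+y*s)
g=cv2.inRange(hsv,(50,90,30),(85,255,255)); k,l,st,ce=cv2.connectedComponentsWithStats(g)
X=cloud("wrist",d,c)
for i in range(1,k):
    if st[i,4]>300:
        q=X[(l==i)&(d>0)]; zm=np.percentile(q[:,2],98); t=q[q[:,2]>zm-.006]
        ctr=t[:,:2].mean(0)*1000
        print(ce[i].round(),'top z',zm.round(4),'top mean',ctr.round(1),cv2.minAreaRect((t[:,:2]*1000).astype(np.float32)))
cv2.imwrite("pics/sq.png",cv2.resize(im[190:320,225:325],None,fx=5,fy=5,interpolation=cv2.INTER_CUBIC)[:600])
E
```

```text
((507.09967041015625, -188.83926391601562), (103.66267395019531, 257.37115478515625), 21.87150001525879)
[[ 411.0603    -88.72479 ]
 [ 506.93777  -327.5708  ]
 [ 603.13904  -288.95374 ]
 [ 507.26157   -50.107727]]
rack yaw 21.871494
spire [471.33716583 -99.74918365]
disc [ 495.17883492 -159.1425705 ]
square [ 519.02050591 -218.53595734]
ball [ 542.86217499 -277.92934418]
```

View pics/sq.png

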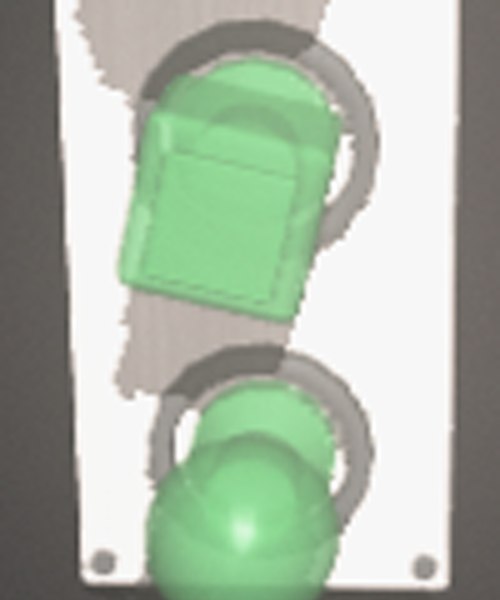

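Crop: the square's head is turned about 12° clockwise in the image. Its near edge runs (122,280)→(292,320) in the crop, and the ball is centred at (242,527). I'll compute positions from these points and the plate corners.

```bash
python3 - <<'E'
from h import *
import json
c=json.load(open("pics/w1.json")); im=cv2.imread("pics/w1.png")
f=lambda uv,z:onplane("wrist",uv,z,c)[:,:2]*1000
K=f([(229.5,31.5),(318.5,33.5),(315,307),(241.5,306.5)],.018); print(K.round(1)); print([np.linalg.norm(K[i]-K[i-1]).round(1) for i in range(4)])
C=K.mean(0); y=(K[0]+K[1]-K[2]-K[3]); y/=np.linalg.norm(y); print(C,'yaw',np.degrees(np.arctan2(-y[0],y[1])))
for nm,s in zip("spire disc square ball".split(),(96,32,-32,-96)): print(nm,(C+y*s).round(1))
cr=lambda p:[(225+x/5,190+yy/5) for x,yy in p]
E=f(cr([(122,280),(292,320),(152,115)]),.074); a=E[1]-E[0]; b=E[2]-E[0]
print('sq edges deg',np.degrees(np.arctan2(a[1],a[0])),np.degrees(np.arctan2(-b[0],b[1])),np.linalg.norm(a),np.linalg.norm(b))
print('sq top ctr',f(cr([(218,228)]),.078),'ball',f(cr([(242,527)]),.058),'spire tip',f([(264,64.5)],.092))
g=cv2.inRange(cv2.cvtColor(im,cv2.COLOR_BGR2HSV),(50,60,30),(85,255,255)); g[:118]=0; g[190:]=0
x=max(cv2.findContours(g,0,1)[0],key=cv2.contourArea); (u,v),r=cv2.minEnclosingCircle(x); print('disc',u,v,r,f([(u,v)],.062))
E
```

```text
[[ 426.8  -82.8]
 [ 496.3  -57.5]
 [ 584.4 -295.2]
 [ 513.3 -322.1]]
[np.float64(254.5), np.float64(74.0), np.float64(253.5), np.float64(76.0)]
[ 505.20674037 -189.43250298] yaw 20.10653181705047
spire [472.2 -99.3]
disc [ 494.2 -159.4]
square [ 516.2 -219.5]
ball [ 538.2 -279.6]
sq edges deg 7.015082956355818 8.391424808748958 28.960318642025364 28.92398492469858
sq top ctr [[ 515.29242762 -219.09479625]] ball [[ 537.65169695 -278.31516358]] spire tip [[ 473.22791264 -100.34740746]]
disc 267.1347351074219 154.4940185546875 29.571256637573242 [[ 491.91264686 -160.37931676]]
```

```bash
python3 -m creep '[30,11,0,0,0,0,30,11,0,0,0,0,30,11,0,0,0,0,30,11,0,0,0,0,30,11,0,0,0,0,30,11,0,0,0,0,30,11,0,0,0,0,30,11,0,0,0,0,30,11,0,0,0,0,30,11,0,0,0,0,30,11,0,0,0,0,18,6,0,0,0,0]' 0
python3 -m creep '[0,0,0,0,0,6.8,0,0,0,0,0,6.8,0,0,0,0,0,6.8,0,0,0,0,0,6.8,0,0,0,0,0,6.8,0,0,0,0,0,0]' 0
python3 - <<'E'
from h import *
from cell import *
import json
c=camera_params("wrist"); im,d=grab_frame("wrist"); cv2.imwrite("pics/w2.png",im); np.save("pics/w2.npy",d)
json.dump({k:np.array(v).tolist() for k,v in c.items()},open("pics/w2.json","w"))
E
```

```text
clock: 2.03
eef_pos: [0.5322, 0.2044, 0.2367]
orientation: [[-0.356, 0.934, -0.009], [0.934, 0.356, 0.005], [0.008, -0.007, -1.0]]
force: [0.8, -0.6, 0.2]
gripper_width: 0.0879
clock: 2.53
eef_pos: [0.5246, 0.2163, 0.2371]
orientation: [[0.242, 0.97, -0.011], [0.97, -0.242, 0.006], [0.003, -0.012, -1.0]]
force: [0.1, 0.1, 0.1]
gripper_width: 0.0881
```

View pics/w2.png

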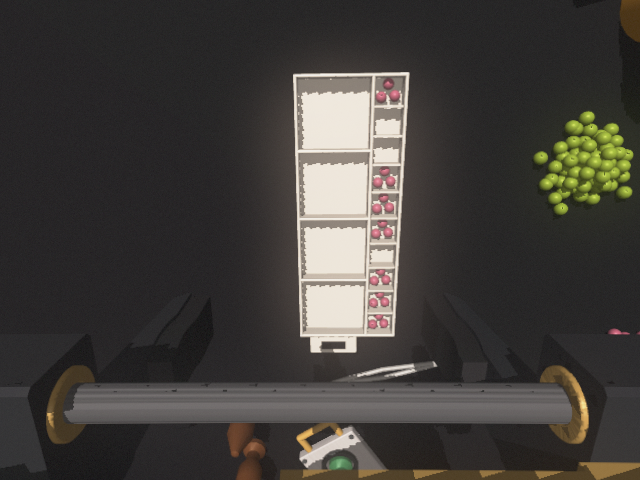

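Wrist picture: the tray has its tab at the bottom (333,344). The cell centres, from the tab up, are near (335,308), (335,250), (335,188) and (335,118), with dividers at v≈280, 218.5 and 151.

```bash
python3 - <<'E'
from h import *
import json
c=json.load(open("pics/w2.json")); im=cv2.imread("pics/w2.png")
W=onplane("wrist",[(335,280),(335,218.5),(335,151),(300.5,151),(369.5,151),(303,280),(367,280)],.019,c)[:,:2]*1000
print(W.round(1)); print('widths',np.linalg.norm(W[4]-W[3]),np.linalg.norm(W[6]-W[5]),'pitch',np.linalg.norm(W[1]-W[0]),np.linalg.norm(W[2]-W[1]))
C=W[:3].mean(0); y=W[2]-W[0]; y/=np.linalg.norm(y); print('yaw',np.degrees(np.arctan2(-y[0],y[1])))
for s in (-96,-32,32,96): print(s,(C+y*s).round(1))
E
cat > go.py <<'E'
# usage: go.py X Y(mm) GRASPZ(mm) YAW(deg): remaining tool-frame shift mm and turn about tool x,y,z to put grasp point there
import sys,numpy as np
from scipy.spatial.transform import Rotation as R
from cell import robot
x,y,z,a=map(float,sys.argv[1:]); s=robot.observe(); O=np.array(s['orientation']); t=np.radians(a)
yy=np.array([np.cos(t),np.sin(t),0]); zz=np.array([0,0,-1.]); G=np.c_[np.cross(yy,zz),yy,zz]
tcp=np.array([x,y,z-1000*robot.grasp_offset])
print('clock %.2f w %.1f'%(s['clock'],s['gripper_width']*1000),'tool shift',(O.T@(tcp-1000*np.array(s['eef_pos']))).round(1),'turn',np.degrees(R.from_matrix(O.T@G).as_rotvec()).round(1),'F',np.round(s['force'],1))
E
python3 go.py 472.7 -99.8 180 20
```

```text
[[520.6 133.6]
 [535.3 196.3]
 [549.9 258.2]
 [519.3 265.8]
 [580.3 250.5]
 [489.1 141.3]
 [552.  125.9]]
widths 62.87283638068017 64.7893217615657 pitch 64.35725823187164 63.557292816764644
yaw -13.231183702404762
-96 [513.3 102.6]
-32 [527.9 164.9]
32 [542.6 227.2]
96 [557.2 289.5]
clock 2.58 w 88.3 tool shift [-319.7   25.2   74.4] turn [ -0.6  -0.4 -33.7] F [0.6 0.2 0.1]
```

```bash
python3 -m creep '[0,0,10,0,0,-6.6,0,0,10,0,0,-6.6,0,0,10,0,0,-6.6,0,0,10,0,0,-6.6,0,0,10,0,0,-6,0,0,0,0,0,0]' 0.3; python3 go.py 472.7 -99.8 180 20.1
```

```text
clock: 3.08
eef_pos: [0.5212, 0.2192, 0.1865]
orientation: [[-0.371, 0.928, -0.009], [0.928, 0.371, 0.007], [0.01, -0.006, -1.0]]
force: [-0.2, 0.3, -0.3]
gripper_width: 0.0614
clock 3.08 w 61.4 tool shift [-278.4 -163.4   23.4] turn [-0.4 -0.6  1.7] F [-0.2  0.3 -0.3]
```

```bash
python3 -m creep '[-26,-15,2,0,0,0,-26,-15,2,0,0,0,-26,-15,2,0,0,0,-26,-15,2,0,0,0,-26,-15,2,0,0,0,-26,-15,2,0,0,0,-26,-15,2,0,0,0,-26,-15,2,0,0,0,-26,-15,2,0,0,0,-20,-12,2,0,0,1,-10,-6,0,0,0,1,0,0,0,0,0,0]' 0.3; python3 go.py 472.7 -99.8 150 20.1
```

```text
clock: 4.08
eef_pos: [0.4745, -0.0918, 0.1703]
orientation: [[-0.338, 0.941, -0.001], [0.941, 0.338, 0.005], [0.005, 0.001, -1.0]]
force: [-0.2, -0.0, 1.0]
gripper_width: 0.0617
clock 4.08 w 61.7 tool shift [-7.1 -4.4 38.9] turn [ 0.1 -0.3 -0.4] F [-0.2 -0.   1. ]
```

```bash
python3 -m creep '[-4,-2,15,0,0,0,-3,-2,15,0,0,0,0,0,8,0,0,0,0,0,0,0,0,0]' 0.3; python3 go.py 472.7 -99.8 58 20.1
python3 - <<'E'
from h import *
from cell import *
c=camera_params("wrist"); im,d=grab_frame("wrist")
s=robot.observe(); T=np.array(c['world_from_camera'])
# plumb line: projected TCP axis points
for z in (.024,.058,.092):
    p=np.array([.4727,-.0998,z]); q=(p-T[:3,3])@T[:3,:3]; uv=cv2.projectPoints(np.array([[q[0],-q[1],-q[2]]]),np.zeros(3),np.zeros(3),np.array(c['K']),np.array(c['distortion']))[0].ravel()
    print(z,uv.round(1)); cv2.drawMarker(im,tuple(int(round(v)) for v in uv),(0,0,255),cv2.MARKER_CROSS,8,1)
cv2.imwrite("pics/w3.png",im)
E
```

```text
clock: 4.42
eef_pos: [0.4741, -0.0982, 0.1336]
orientation: [[-0.337, 0.942, 0.004], [0.942, 0.337, 0.004], [0.002, 0.005, -1.0]]
force: [0.2, 0.4, 0.4]
gripper_width: 0.0618
clock 4.42 w 61.8 tool shift [-1.2 -2.4 94.3] turn [ 0.3 -0.1 -0.4] F [0.2 0.4 0.4]
0.024 [313.4 236.3]
0.058 [313.3 253.2]
0.092 [313.2 275.6]
```

View pics/w3.png

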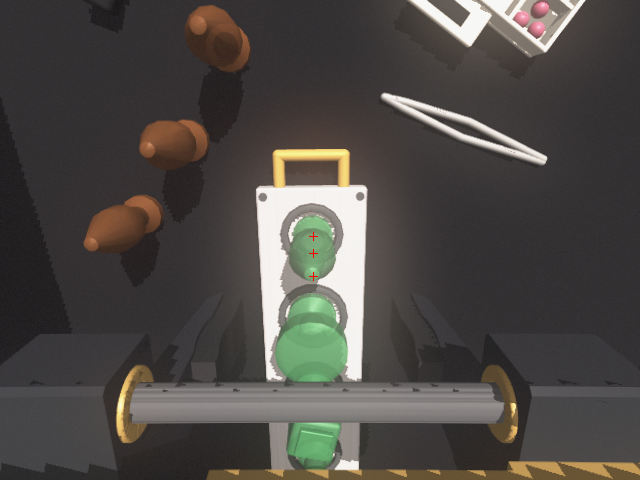

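Wrist picture: the projected axis (313,236–276) lies on the green spire nearest the handle. It is clear of the brown ones at (118,228), (170,145) and (217,38). Going down.

```bash
python3 -m creep '[-1,-1,15,0,0,0,0,-1,15,0,0,0,0,0,15,0,0,0,0,0,15,0,0,0,0,0,12,0,0,0,0,0,8,0,0,0,0,0,4,0,0,0,0,0,0,0,0,0,0,0,0,0,0,0]' 0.3; python3 go.py 472.7 -99.8 58 20.1
```

```text
clock: 5.22
eef_pos: [0.4787, -0.0959, 0.0541]
orientation: [[-0.344, 0.939, 0.017], [0.939, 0.344, -0.001], [-0.007, 0.015, -1.0]]
force: [-0.0, -0.2, 1.4]
gripper_width: 0.0622
clock 5.22 w 62.2 tool shift [-1.5 -7.2 14.7] turn [ 0.9  0.4 -0. ] F [-0.  -0.2  1.4]
```

```bash
python3 -m creep '[-1,-4,5,0.5,0.2,0,0,-3,4,0.4,0.2,0,0,-1,4,0,0,0,0,0,0,0,0,0,0,0,0,0,0,0]' 0.3; python3 go.py 472.7 -99.8 58 20.1
```

```text
clock: 5.63
eef_pos: [0.4719, -0.1004, 0.0416]
orientation: [[-0.344, 0.939, 0.001], [0.939, 0.344, -0.001], [-0.001, 0.0, -1.0]]
force: [-0.5, -0.2, 0.2]
gripper_width: 0.0616
clock 5.63 w 61.6 tool shift [0.3 1.  2.3] turn [0.  0.1 0. ] F [-0.5 -0.2  0.2]
```

```bash
python3 -m creep '[0,1,2,0,0,0,0,0,0,0,0,0,0,0,0,0,0,0,0,0,0,0,0,0]' 0.6 12; python3 -m creep '[0,0,0,0,0,0,0,0,0,0,0,0,0,0,0,0,0,0,0,0,0,0,0,0,0,0,0,0,0,0]' 1 12; python3 go.py 472.7 -99.8 58 20.1
```

```text
clock: 5.97
eef_pos: [0.473, -0.1001, 0.0396]
orientation: [[-0.343, 0.939, 0.001], [0.939, 0.343, -0.001], [-0.002, 0.001, -1.0]]
force: [-1.1, -0.1, 0.7]
gripper_width: 0.0373
clock: 6.38
eef_pos: [0.473, -0.1, 0.0397]
orientation: [[-0.344, 0.939, 0.001], [0.939, 0.344, -0.001], [-0.002, 0.001, -1.0]]
force: [-1.0, 0.1, -0.3]
gripper_width: 0.027
clock 6.38 w 27.0 tool shift [ 0.4 -0.2  0.4] turn [ 0.   0.1 -0. ] F [-1.   0.1 -0.3]
```

```bash
python3 -m creep '[0,0,-5,0,0,0,0,0,-10,0,0,0,0,0,-15,0,0,0,0,0,-15,0,0,0,0,0,-15,0,0,0,0,0,-15,0,0,0,0,0,-15,0,0,0,0,0,-10,0,0,0,0,0,-4,0,0,0,0,0,0,0,0,0]'; python3 go.py 513.3 102.6 165 -13.2
```

```text
clock: 7.22
eef_pos: [0.4721, -0.0994, 0.1509]
orientation: [[-0.344, 0.939, 0.0], [0.939, 0.344, -0.001], [-0.001, 0.0, -1.0]]
force: [0.3, -0.2, -0.6]
gripper_width: 0.0273
clock 7.22 w 27.3 tool shift [175.6 108.2   4.5] turn [ 0.   0.  33.3] F [ 0.3 -0.2 -0.6]
```

```bash
python3 -m creep '[10,6,0,0,0,0,18,11,0,0,0,0,22,13.5,0,0,0,0,22,13.5,0,0,0,0,22,13.5,0,0,0,0,22,13.5,0,0,0,0,22,13.5,0,0,0,0,18,11,0,0,0,0,10,6,0,0,0,0,4,3,0,0,0,0,0,0,0,0,0,0]'; python3 -m creep '[0,0,0,0,0,3,0,0,0,0,0,6,0,0,0,0,0,6,0,0,0,0,0,6,0,0,0,0,0,6,0,0,0,0,0,4,0,0,0,0,0,1.5,0,0,0,0,0,0]';  python3 go.py 513.3 102.6 120 -13.2
```

```text
clock: 8.13
eef_pos: [0.5094, 0.1125, 0.1429]
orientation: [[-0.342, 0.94, -0.014], [0.94, 0.342, 0.002], [0.007, -0.012, -1.0]]
force: [-0.3, -1.0, -1.3]
gripper_width: 0.0274
clock: 8.8
eef_pos: [0.5065, 0.1092, 0.1392]
orientation: [[0.248, 0.968, -0.022], [0.969, -0.248, 0.001], [-0.004, -0.022, -1.0]]
force: [0.1, 0.6, 0.2]
gripper_width: 0.0269
clock 8.80 w 26.9 tool shift [-4.6  9.  37.7] turn [-1.3  0.2 -1.2] F [0.1 0.6 0.2]
```

Now down to place it (grasp z = 3 + 40 = 43), with level correction.

```bash
python3 -m creep '[-2,4,0,-0.7,0.1,-0.6,-2,4,8,-0.6,0.1,-0.6,0,0,12,0,0,0,0,0,12,0,0,0,0,0,12,0,0,0,0,0,12,0,0,0,0,0,8,0,0,0,0,0,0,0,0,0,0,0,0,0,0,0]'; python3 go.py 513.3 102.6 43 -13.2
```

```text
clock: 9.55
eef_pos: [0.5148, 0.0986, 0.0719]
orientation: [[0.218, 0.976, 0.006], [0.976, -0.218, -0.002], [-0.001, 0.006, -1.0]]
force: [0.4, -0.1, -0.8]
gripper_width: 0.027
clock 9.55 w 27.0 tool shift [ 3.6 -2.6 47.6] turn [0.4 0.  0.6] F [ 0.4 -0.1 -0.8]
```

```bash
python3 -m creep '[2,-1,8,0.2,0,0.4,1,-1,10,0.2,0,0.2,0,0,10,0,0,0,0,0,8,0,0,0,0,0,5,0,0,0,0,0,0,0,0,0,0,0,0,0,0,0]'; python3 go.py 513.3 102.6 43 -13.2
```

```text
clock: 10.13
eef_pos: [0.5145, 0.1024, 0.0284]
orientation: [[0.228, 0.974, 0.002], [0.974, -0.228, -0.0], [0.0, 0.002, -1.0]]
force: [0.1, 0.0, -0.8]
gripper_width: 0.0268
clock 10.13 w 26.8 tool shift [-0.1 -1.2  4.1] turn [ 0.1 -0.   0. ] F [ 0.1  0.  -0.8]
```

```bash
python3 -m creep '[0,0,1.5,0,0,0,0,0,1,0,0,0,0,0,1,0,0,0,0,0,0,0,0,0]'; python3 go.py 513.3 102.6 43 -13.2
```

```text
clock: 10.47
eef_pos: [0.515, 0.1024, 0.0255]
orientation: [[0.228, 0.974, 0.004], [0.974, -0.228, -0.0], [0.0, 0.004, -1.0]]
force: [0.6, -0.1, -0.4]
gripper_width: 0.0272
clock 10.47 w 27.2 tool shift [-0.2 -1.7  1.2] turn [ 0.2 -0.   0. ] F [ 0.6 -0.1 -0.4]
```

```bash
python3 -m creep '[0,-1,0.7,0.2,0,0,0,0,0,0,0,0]'; python3 -m creep '[0,0,0.7,0,0,0,0,0,0,0,0,0]'; python3 go.py 513.3 102.6 43 -13.2
```

```text
clock: 10.63
eef_pos: [0.5142, 0.1026, 0.0251]
orientation: [[0.228, 0.974, 0.001], [0.974, -0.228, 0.0], [0.001, 0.001, -1.0]]
force: [0.3, -0.4, -1.2]
gripper_width: 0.0269
clock: 10.8
eef_pos: [0.5144, 0.1027, 0.0247]
orientation: [[0.228, 0.974, 0.002], [0.974, -0.228, 0.0], [0.001, 0.001, -1.0]]
force: [-0.5, 0.6, 0.5]
gripper_width: 0.0271
clock 10.80 w 27.1 tool shift [-0.3 -1.   0.4] turn [ 0.1 -0.   0. ] F [-0.5  0.6  0.5]
```

```bash
python3 -m creep '[0,0,0.7,0,0,0,0,0,0,0,0,0]';python3 -m creep '[0,0,0.7,0,0,0,0,0,0,0,0,0]';  python3 -m creep '[0,0,0.7,0,0,0,0,0,0,0,0,0]'
```

```text
clock: 10.97
eef_pos: [0.5144, 0.1028, 0.0247]
orientation: [[0.228, 0.974, 0.002], [0.974, -0.228, 0.001], [0.001, 0.002, -1.0]]
force: [-0.6, -0.2, -0.3]
gripper_width: 0.0268
clock: 11.13
eef_pos: [0.5145, 0.1028, 0.0247]
orientation: [[0.228, 0.974, 0.003], [0.974, -0.228, 0.001], [0.001, 0.003, -1.0]]
force: [-0.1, 1.0, 0.7]
gripper_width: 0.0275
clock: 11.3
eef_pos: [0.5145, 0.1029, 0.0246]
orientation: [[0.228, 0.974, 0.004], [0.974, -0.228, 0.001], [0.001, 0.003, -1.0]]
force: [-0.6, 0.5, 0.9]
gripper_width: 0.0274
```

```bash
python3 -m creep '[0,0,0,0,0,0,0,0,0,0,0,0,0,0,0,0,0,0]' 0.55; python3 -m creep '[0,0,0,0,0,0,0,0,0,0,0,0]' 0.3; python3 -m creep '[0,0,-8,0,0,0,0,0,-15,0,0,0,0,0,-15,0,0,0,0,0,-18,0,0,0,0,0,-18,0,0,0,0,0,-18,0,0,0,0,0,-18,0,0,0,0,0,-10,0,0,0,0,0,0,0,0,0]'; python3 - <<'E'
from cell import *; import cv2,numpy as np
im,d=grab_frame("side"); a=im[120:380,220:490]
im,d=grab_frame("scene"); b=im[160:350,330:540]
f=lambda x:cv2.resize(x,(400,420),interpolation=cv2.INTER_CUBIC)
cv2.imwrite("pics/c1.png",np.hstack([f(a),f(b)]))
E
python3 go.py 492.8 -159.8 180 20.1
```

```text
clock: 11.55
eef_pos: [0.5146, 0.1028, 0.0243]
orientation: [[0.228, 0.974, 0.004], [0.974, -0.228, 0.0], [0.001, 0.004, -1.0]]
force: [0.2, 0.7, -0.0]
gripper_width: 0.0397
clock: 11.72
eef_pos: [0.5146, 0.1028, 0.0239]
orientation: [[0.228, 0.974, 0.003], [0.974, -0.228, 0.0], [0.001, 0.003, -1.0]]
force: [-0.2, 0.8, 0.2]
gripper_width: 0.0509
clock: 12.47
eef_pos: [0.5136, 0.1027, 0.1528]
orientation: [[0.228, 0.974, 0.002], [0.974, -0.228, 0.0], [0.001, 0.002, -1.0]]
force: [-1.0, -0.3, 0.2]
gripper_width: 0.0611
clock 12.57 w 61.6 tool shift [-260.1   40.4  -10.7] turn [ -0.   -0.  -33.3] F [-0.3 -0.   0.4]
```

View pics/c1.png

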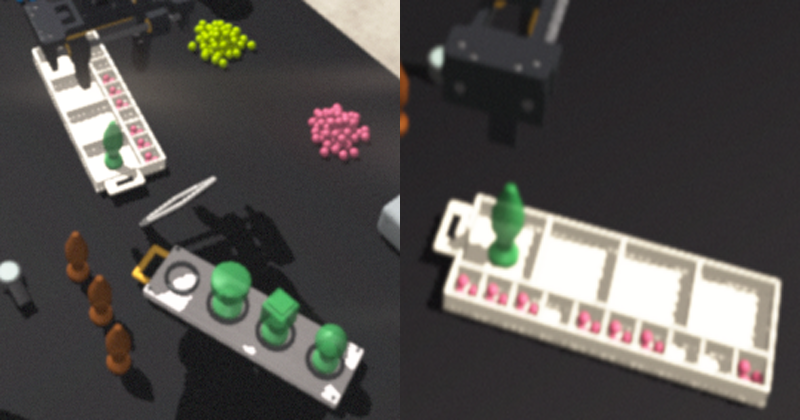

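Crop: the spire stands upright mid-cell next to the tab (side crop (113,140), scene crop (507,230)). The other three are untouched. Next is the disc.

```bash
python3 -m creep '[0,0,-4,0,0,-6.5,0,0,-4,0,0,-6.5,0,0,-4,0,0,-6.5,0,0,0,0,0,-6.5,0,0,0,0,0,-6,0,0,0,0,0,-1,0,0,0,0,0,0]' 0.1; python3 go.py 493.2 -159.9 180 20.1
```

```text
clock: 13.15
eef_pos: [0.5097, 0.1026, 0.1565]
orientation: [[-0.362, 0.932, -0.014], [0.932, 0.362, 0.001], [0.006, -0.013, -1.0]]
force: [0.6, 0.4, -0.4]
gripper_width: 0.0795
clock 13.15 w 79.5 tool shift [-238.7 -110.4   -4.8] turn [-0.7 -0.3  1.1] F [ 0.6  0.4 -0.4]
```

```bash
python3 -m creep '[-15,-7,-2,-0.4,-0.2,0.5,-25,-11,-2,-0.3,-0.1,0.4,-27,-12.5,0,0,0,0,-27,-12.5,0,0,0,0,-27,-12.5,0,0,0,0,-27,-12.5,0,0,0,0,-27,-12.5,0,0,0,0,-25,-11,0,0,0,0,-15,-7,0,0,0,0,-7,-3,0,0,0,0,0,0,0,0,0,0]'; python3 go.py 493.2 -159.9 120 20.1
```

```text
clock: 14.07
eef_pos: [0.4853, -0.1502, 0.1542]
orientation: [[-0.316, 0.949, -0.01], [0.949, 0.316, 0.004], [0.007, -0.008, -1.0]]
force: [-0.4, 0.4, 0.2]
gripper_width: 0.0798
clock 14.07 w 79.8 tool shift [-12.1   4.8  52.8] turn [-0.5 -0.4 -1.7] F [-0.4  0.4  0.2]
```

```bash
python3 -m creep '[-6,3,5,-0.3,-0.2,-1,-5,2,15,-0.2,-0.2,-0.5,0,0,15,0,0,0,0,0,10,0,0,0,0,0,4,0,0,0,0,0,0,0,0,0]'; python3 go.py 493.2 -159.9 62 20.1;python3 - <<'E'
from h import *
from cell import *
c=camera_params("wrist"); im,d=grab_frame("wrist"); T=np.array(c['world_from_camera'])
for z in (.024,.069):
    p=np.array([.4932,-.1599,z]); q=(p-T[:3,3])@T[:3,:3]; uv=cv2.projectPoints(np.array([[q[0],-q[1],-q[2]]]),np.zeros(3),np.zeros(3),np.array(c['K']),np.array(c['distortion']))[0].ravel()
    print(z,uv.round(1))
g=cv2.inRange(cv2.cvtColor(im,cv2.COLOR_BGR2HSV),(50,60,30),(85,255,255))
for x in cv2.findContours(g,0,1)[0]:
    if cv2.contourArea(x)>300: print(cv2.boundingRect(x),cv2.minEnclosingCircle(x))
E
```

```text
clock: 14.57
eef_pos: [0.4958, -0.1546, 0.1013]
orientation: [[-0.345, 0.939, 0.002], [0.939, 0.345, 0.001], [0.0, 0.002, -1.0]]
force: [0.3, 0.8, 0.0]
gripper_width: 0.0792
clock 14.57 w 79.2 tool shift [-4.1 -4.4 58. ] turn [ 0.1 -0.   0.1] F [0.3 0.8 0. ]
0.024 [309.8 256.9]
0.069 [308.6 288.6]
(283, 423, 57, 47) ((311.0, 449.76666259765625), 33.413482666015625)
(263, 228, 90, 154) ((313.5, 306.8594665527344), 79.42974853515625)
```

```bash
python3 -m creep '[-2,-2,10,0,0,0,-2,-2,14,0,0,0,0,0,12,0,0,0,0,0,8,0,0,0,0,0,5,0,0,0,0,0,0,0,0,0,0,0,0,0,0,0]'; python3 go.py 493.2 -159.9 62 20.1
```

```text
clock: 15.2
eef_pos: [0.4968, -0.1584, 0.0546]
orientation: [[-0.348, 0.937, 0.01], [0.937, 0.348, -0.003], [-0.006, 0.008, -1.0]]
force: [0.3, -0.2, 0.1]
gripper_width: 0.0791
clock 15.20 w 79.1 tool shift [-0.  -4.  11.3] turn [0.5 0.4 0.3] F [ 0.3 -0.2  0.1]
```

```bash
python3 -m creep '[0,-3,4,0.3,0.2,0.2,0,-1,4,0.2,0.1,0,0,0,2,0,0,0,0,0,0,0,0,0,0,0,0,0,0,0]'; python3 go.py 493.2 -159.9 62 20.1
```

```text
clock: 15.62
eef_pos: [0.4936, -0.1603, 0.0453]
orientation: [[-0.345, 0.939, 0.002], [0.939, 0.345, -0.002], [-0.003, 0.001, -1.0]]
force: [-0.5, 0.3, -0.5]
gripper_width: 0.0793
clock 15.62 w 79.3 tool shift [ 0.5 -0.2  2. ] turn [0.  0.2 0.1] F [-0.5  0.3 -0.5]
```

```bash
python3 -m creep '[0,0,2,0,0,0,0,0,0,0,0,0,0,0,0,0,0,0,0,0,0,0,0,0]' 0.38 15; python3 -m creep '[0,0,0,0,0,0,0,0,0,0,0,0,0,0,0,0,0,0,0,0,0,0,0,0,0,0,0,0,0,0]' 1 15; python3 go.py 493.2 -159.9 62 20.1
```

```text
clock: 15.95
eef_pos: [0.4937, -0.1604, 0.0434]
orientation: [[-0.345, 0.939, 0.002], [0.939, 0.345, -0.003], [-0.003, 0.001, -1.0]]
force: [-0.1, -0.2, 0.1]
gripper_width: 0.0555
clock: 16.37
eef_pos: [0.4937, -0.1604, 0.0435]
orientation: [[-0.345, 0.939, 0.002], [0.939, 0.345, -0.003], [-0.003, 0.001, -1.0]]
force: [-0.5, -0.1, 0.6]
gripper_width: 0.0449
clock 16.37 w 44.9 tool shift [ 0.6 -0.3  0.2] turn [0.1 0.2 0.1] F [-0.5 -0.1  0.6]
```

```bash
python3 -m creep '[0,0,-5,0,0,0,0,0,-10,0,0,0,0,0,-15,0,0,0,0,0,-15,0,0,0,0,0,-15,0,0,0,0,0,-15,0,0,0,0,0,-15,0,0,0,0,0,-12,0,0,0,0,0,-4,0,0,0,0,0,0,0,0,0]'; python3 go.py 527.9 164.9 170 -13.2
```

```text
clock: 17.2
eef_pos: [0.4924, -0.1593, 0.1559]
orientation: [[-0.345, 0.939, -0.001], [0.939, 0.345, -0.001], [-0.001, -0.001, -1.0]]
force: [0.9, 0.3, -1.3]
gripper_width: 0.0452
clock 17.20 w 45.2 tool shift [292.1 145.2   4.3] turn [-0.   0.1 33.4] F [ 0.9  0.3 -1.3]
```

```bash
python3 -m creep '[12,6,0,0,0,0,22,11,0,0,0,0,28,14,0,0,0,0,28,14,-1,0,0,0,28,14,-1,0,0,0,28,14,-1,0,0,0,28,14,-1,0,0,0,28,14,-1,0,0,0,28,14,0,0,0,0,22,11,0,0,0,0,14,7,0,0,0,0,6,3,0,0,0,0]'; python3 -m creep '[0,0,0,0,0,3,0,0,0,0,0,6,0,0,0,0,0,6,0,0,0,0,0,6,0,0,0,0,0,6,0,0,0,0,0,4,0,0,0,0,0,1.5,0,0,0,0,0,0]';  python3 go.py 527.9 164.9 120 -13.2
```

```text
clock: 18.2
eef_pos: [0.5207, 0.1652, 0.1507]
orientation: [[-0.341, 0.94, -0.019], [0.94, 0.341, 0.003], [0.009, -0.017, -1.0]]
force: [0.0, -0.1, -1.4]
gripper_width: 0.0446
clock: 18.87
eef_pos: [0.515, 0.1686, 0.1441]
orientation: [[0.242, 0.97, -0.032], [0.97, -0.242, 0.002], [-0.006, -0.032, -0.999]]
force: [0.5, -0.1, -1.0]
gripper_width: 0.0456
clock 18.87 w 45.6 tool shift [-0.2 14.8 42.4] turn [-1.8  0.3 -0.8] F [ 0.5 -0.1 -1. ]
```

```bash
python3 -m creep '[0,5,0,-0.7,0.1,-0.4,0,4,0,-0.6,0.1,-0.4,0,3,8,-0.5,0,0,0,0,12,0,0,0,0,0,12,0,0,0,0,0,10,0,0,0,0,0,5,0,0,0,0,0,0,0,0,0,0,0,0,0,0,0]'; python3 go.py 527.9 164.9 47 -13.2
```

```text
clock: 19.62
eef_pos: [0.5285, 0.1645, 0.0937]
orientation: [[0.218, 0.976, 0.004], [0.976, -0.218, -0.003], [-0.002, 0.005, -1.0]]
force: [1.0, 1.0, -0.9]
gripper_width: 0.0452
clock 19.62 w 45.2 tool shift [ 0.4 -1.  65.4] turn [0.3 0.1 0.6] F [ 1.   1.  -0.9]
```

```bash
python3 -m creep '[0,-1,10,0.2,0,0.4,0,0,13,0.1,0,0.2,0,0,13,0,0,0,0,0,10,0,0,0,0,0,6,0,0,0,0,0,2,0,0,0,0,0,0,0,0,0,0,0,0,0,0,0]'; python3 go.py 527.9 164.9 47.2 -13.2
```

```text
clock: 20.28
eef_pos: [0.5294, 0.1647, 0.0383]
orientation: [[0.229, 0.973, 0.005], [0.973, -0.229, -0.001], [-0.0, 0.005, -1.0]]
force: [-0.2, 0.4, -1.2]
gripper_width: 0.0451
clock 20.28 w 45.1 tool shift [-0.2 -1.5  9.8] turn [ 0.3  0.  -0. ] F [-0.2  0.4 -1.2]
```

```bash
python3 -m creep '[0,-1,4,0.2,0,0,0,-0.5,3,0.1,0,0,0,0,1.5,0,0,0,0,0,0,0,0,0]'; python3 go.py 527.9 164.9 47.2 -13.2;  python3 -m creep '[0,0,0.8,0,0,0,0,0,0,0,0,0]';python3 -m creep '[0,0,0.8,0,0,0,0,0,0,0,0,0]';  python3 -m creep '[0,0,0.8,0,0,0,0,0,0,0,0,0]'; python3 go.py 527.9 164.9 47.2 -13.2
```

```text
clock: 20.62
eef_pos: [0.5286, 0.1653, 0.0305]
orientation: [[0.229, 0.973, 0.002], [0.973, -0.229, 0.0], [0.001, 0.002, -1.0]]
force: [-0.2, -0.9, -1.4]
gripper_width: 0.0451
clock 20.62 w 45.1 tool shift [-0.5 -0.6  2. ] turn [ 0.1 -0.  -0. ] F [-0.2 -0.9 -1.4]
clock: 20.78
eef_pos: [0.5287, 0.1653, 0.0297]
orientation: [[0.229, 0.973, 0.003], [0.973, -0.229, 0.0], [0.001, 0.003, -1.0]]
force: [-0.2, 0.4, 0.2]
gripper_width: 0.0451
clock: 20.95
eef_pos: [0.5288, 0.1653, 0.029]
orientation: [[0.229, 0.973, 0.003], [0.973, -0.229, 0.0], [0.001, 0.003, -1.0]]
force: [0.1, -0.5, -1.1]
gripper_width: 0.045
clock: 21.12
eef_pos: [0.529, 0.1654, 0.0285]
orientation: [[0.229, 0.973, 0.004], [0.973, -0.229, 0.001], [0.001, 0.004, -1.0]]
force: [-0.5, 0.5, -0.9]
gripper_width: 0.045
clock 21.12 w 45.0 tool shift [-0.8 -1.  -0. ] turn [ 0.2 -0.1 -0. ] F [-0.5  0.5 -0.9]
```

```bash
python3 -m creep '[0,0,0.8,0,0,0,0,0,0,0,0,0]';  python3 -m creep '[0,0,0.8,0,0,0,0,0,0,0,0,0]';  python3 -m creep '[0,0,0.8,0,0,0,0,0,0,0,0,0]'
```

```text
clock: 21.28
eef_pos: [0.5292, 0.1655, 0.0286]
orientation: [[0.229, 0.973, 0.005], [0.973, -0.229, 0.001], [0.002, 0.005, -1.0]]
force: [-0.5, -0.9, -1.2]
gripper_width: 0.045
clock: 21.45
eef_pos: [0.5295, 0.1658, 0.0285]
orientation: [[0.229, 0.973, 0.006], [0.973, -0.229, 0.001], [0.003, 0.006, -1.0]]
force: [-0.4, -0.1, -0.9]
gripper_width: 0.0454
clock: 21.62
eef_pos: [0.5296, 0.1658, 0.0285]
orientation: [[0.229, 0.973, 0.007], [0.973, -0.229, 0.001], [0.003, 0.006, -1.0]]
force: [-0.9, 0.1, -0.1]
gripper_width: 0.0452
```

```bash
python3 -m creep '[0,0,0,0,0,0,0,0,0,0,0,0,0,0,0,0,0,0]' 0.35; python3 -m creep '[0,0,0,0,0,0,0,0,0,0,0,0]' 0.15; python3 -m creep '[0,0,-8,0.3,0,0,0,0,-15,0,0,0,0,0,-15,0,0,0,0,0,-18,0,0,0,0,0,-18,0,0,0,0,0,-18,0,0,0,0,0,-18,0,0,0,0,0,-10,0,0,0,0,0,0,0,0,0]'; python3 -m creep '[0,0,-2,0,0,-3,0,0,-2,0,0,-6,0,0,-2,0,0,-6,0,0,-2,0,0,-4,0,0,0,0,0,-1.2,0,0,0,0,0,0]' 0.3; python3 go.py 515.7 -219.3 180 8
```

```text
clock: 21.87
eef_pos: [0.5297, 0.1657, 0.0281]
orientation: [[0.229, 0.973, 0.007], [0.973, -0.229, 0.001], [0.003, 0.007, -1.0]]
force: [0.6, -0.5, 0.5]
gripper_width: 0.057
clock: 22.03
eef_pos: [0.5297, 0.1656, 0.0278]
orientation: [[0.229, 0.973, 0.007], [0.973, -0.229, 0.001], [0.002, 0.006, -1.0]]
force: [-0.4, -0.7, 0.6]
gripper_width: 0.0684
clock: 22.78
eef_pos: [0.5289, 0.1651, 0.1514]
orientation: [[0.229, 0.973, -0.003], [0.973, -0.229, 0.002], [0.001, -0.003, -1.0]]
force: [-0.6, 0.1, 0.8]
gripper_width: 0.0746
clock: 23.28
eef_pos: [0.5279, 0.1648, 0.1561]
orientation: [[-0.138, 0.99, -0.007], [0.99, 0.138, 0.001], [0.002, -0.006, -1.0]]
force: [-0.8, -0.0, 0.2]
gripper_width: 0.0617
clock 23.28 w 61.7 tool shift [-378.8  -65.1   -5.6] turn [-0.4 -0.1 -0.1] F [-0.8 -0.   0.2]
```

```bash
python3 -m creep '[-15,-2.5,0,-0.3,0,0,-30,-5,0,0,0,0,-35,-6,0,0,0,0,-35,-6,0,0,0,0,-35,-6,0,0,0,0,-35,-6,0,0,0,0,-35,-6,0,0,0,0,-35,-6,0,0,0,0,-35,-6,0,0,0,0,-35,-6,0,0,0,0,-28,-5,0,0,0,0,-12,-2,0,0,0,0]'; python3 -m creep '[0,0,0,0,0,0]'; python3 go.py 515.7 -219.3 120 8; python3 - <<'E'
from cell import *; import cv2,numpy as np
im,d=grab_frame("side"); a=im[120:380,220:490]
im,d=grab_frame("scene"); b=im[160:350,330:540]
f=lambda x:cv2.resize(x,(400,420),interpolation=cv2.INTER_CUBIC)
cv2.imwrite("pics/c2.png",np.hstack([f(a),f(b)]))
E
```

```text
clock: 24.28
eef_pos: [0.5115, -0.2186, 0.1463]
orientation: [[-0.132, 0.991, -0.01], [0.991, 0.132, 0.005], [0.007, -0.009, -1.0]]
force: [0.2, 0.6, 0.2]
gripper_width: 0.0618
clock: 24.37
eef_pos: [0.5112, -0.2207, 0.1456]
orientation: [[-0.128, 0.992, -0.011], [0.992, 0.128, 0.005], [0.007, -0.01, -1.0]]
force: [-0.2, 1.2, -0.9]
gripper_width: 0.062
clock 24.37 w 62.0 tool shift [ 0.5  5.1 44.2] turn [-0.6 -0.4 -0.6] F [-0.2  1.2 -0.9]
```

View pics/c2.png

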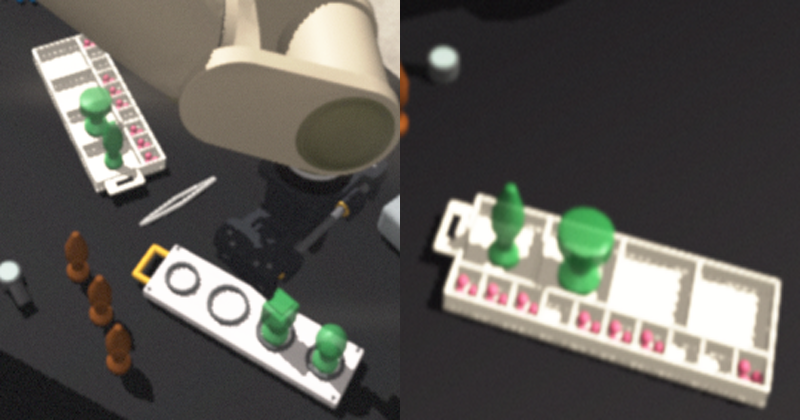

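Crop: the disc stands upright in the second cell (scene crop (583,250)) and the spire is still in the first. Now closing in on the square, with one close look to check its angle.

```bash
python3 -m creep '[0,3,5,-0.3,-0.2,-0.3,0,2,15,-0.3,-0.2,-0.3,0,0,12,0,0,0,0,0,6,0,0,0,0,0,0,0,0,0,0,0,0,0,0,0]'; python3 go.py 515.7 -219.3 58 8; python3 - <<'E'
from h import *
from cell import *
import json
c=camera_params("wrist"); im,d=grab_frame("wrist"); T=np.array(c['world_from_camera'])
json.dump({k:np.array(v).tolist() for k,v in c.items()},open("pics/w4.json","w"))
for z in (.024,.078):
    p=np.array([.5157,-.2193,z]); q=(p-T[:3,3])@T[:3,:3]; uv=cv2.projectPoints(np.array([[q[0],-q[1],-q[2]]]),np.zeros(3),np.zeros(3),np.array(c['K']),np.array(c['distortion']))[0].ravel()
    print(z,uv.round(1))
u0,v0=220,210
cv2.imwrite("pics/w4.png",cv2.resize(im[v0:v0+150,u0:u0+200],None,fx=4,fy=4,interpolation=cv2.INTER_CUBIC))
E
```

```text
clock: 24.97
eef_pos: [0.5181, -0.2077, 0.1058]
orientation: [[-0.152, 0.988, 0.002], [0.988, 0.152, 0.002], [0.001, 0.002, -1.0]]
force: [-0.3, 0.3, 0.6]
gripper_width: 0.0621
clock 24.97 w 62.1 tool shift [-11.2  -4.3  66.5] turn [ 0.1 -0.1  0.7] F [-0.3  0.3  0.6]
0.024 [310. 265.]
0.078 [308.5 305.6]
```

View pics/w4.png

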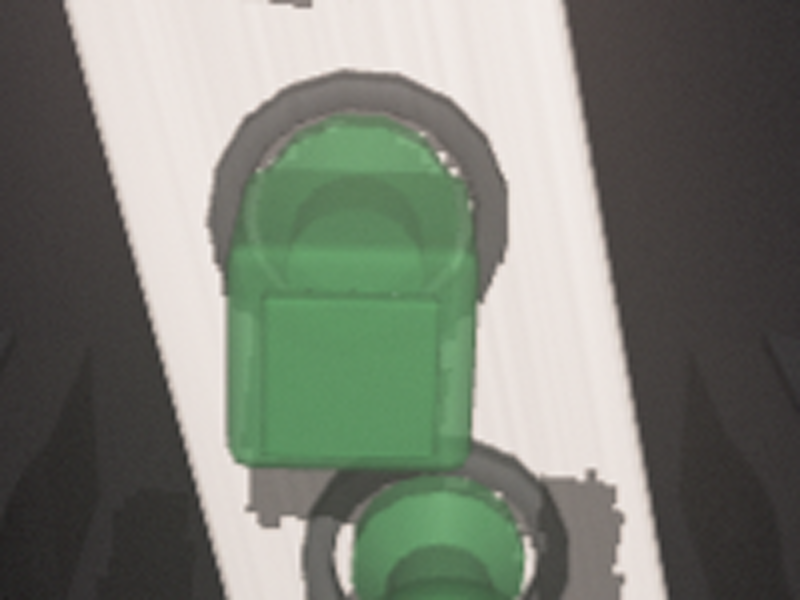

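Crop: the square's faces line up with the jaws at the current yaw of 8.7°. Its top centre is at (308,304), where (308.5,305.6) was expected, so the position is good.

```bash
python3 -m creep '[-6,-2,5,0,0,0,-4,-2,12,0,0,0,-1,0,14,0,0,0,0,0,12,0,0,0,0,0,8,0,0,0,0,0,4,0,0,0,0,0,0,0,0,0,0,0,0,0,0,0]'; python3 go.py 515.6 -219.5 58 8.7
```

```text
clock: 25.68
eef_pos: [0.5178, -0.2221, 0.0514]
orientation: [[-0.153, 0.988, 0.009], [0.988, 0.153, -0.003], [-0.005, 0.008, -1.0]]
force: [0.2, -0.2, -0.1]
gripper_width: 0.0613
clock 25.68 w 61.3 tool shift [ 2.9 -1.8 12.1] turn [0.5 0.3 0.1] F [ 0.2 -0.2 -0.1]
```

```bash
python3 -m creep '[1.5,-1.5,4,0.3,0.2,0,1,0,4,0.1,0.1,0,0,0,3,0,0,0,0,0,0,0,0,0]'; python3 go.py 515.6 -219.5 58 8.7
```

```text
clock: 26.02
eef_pos: [0.5165, -0.2201, 0.041]
orientation: [[-0.153, 0.988, 0.003], [0.988, 0.153, -0.001], [-0.001, 0.003, -1.0]]
force: [0.4, -0.1, 0.6]
gripper_width: 0.0616
clock 26.02 w 61.6 tool shift [ 0.7 -0.8  1.7] turn [0.2 0.1 0.1] F [ 0.4 -0.1  0.6]
```

```bash
python3 -m creep '[0.5,-0.7,1.7,0.1,0,0,0,0,0,0,0,0,0,0,0,0,0,0]' 0.52 15; python3 -m creep '[0,0,0,0,0,0,0,0,0,0,0,0,0,0,0,0,0,0,0,0,0,0,0,0,0,0,0,0,0,0]' 1 15; python3 go.py 515.6 -219.5 58 8.7
```

```text
clock: 26.27
eef_pos: [0.5158, -0.2196, 0.0393]
orientation: [[-0.153, 0.988, 0.002], [0.988, 0.153, -0.001], [-0.001, 0.001, -1.0]]
force: [-0.1, 0.9, 0.8]
gripper_width: 0.0438
clock: 26.68
eef_pos: [0.5158, -0.2196, 0.0394]
orientation: [[-0.153, 0.988, 0.002], [0.988, 0.153, -0.001], [-0.002, 0.002, -1.0]]
force: [0.9, 0.1, -0.6]
gripper_width: 0.0316
clock 26.68 w 31.6 tool shift [ 0.2 -0.2  0.1] turn [0.1 0.1 0.1] F [ 0.9  0.1 -0.6]
```

```bash
python3 -m creep '[0,0,-5,0,0,0,0,0,-10,0,0,0,0,0,-15,0,0,0,0,0,-15,0,0,0,0,0,-15,0,0,0,0,0,-15,0,0,0,0,0,-15,0,0,0,0,0,-12,0,0,0,0,0,-4,0,0,0,0,0,0,0,0,0]'; python3 -m creep '[0,0,0,0,0,3,0,0,0,0,0,6,0,0,0,0,0,6,0,0,0,0,0,4.5,0,0,0,0,0,1.5,0,0,0,0,0,0]'; python3 go.py 542.6 227.2 165 -13.2
```

```text
clock: 27.52
eef_pos: [0.5151, -0.219, 0.1566]
orientation: [[-0.153, 0.988, 0.003], [0.988, 0.153, -0.002], [-0.003, 0.003, -1.0]]
force: [-0.1, 0.1, -1.3]
gripper_width: 0.0317
clock: 28.02
eef_pos: [0.5137, -0.2181, 0.1549]
orientation: [[0.228, 0.974, -0.0], [0.974, -0.228, -0.0], [-0.0, -0.0, -1.0]]
force: [1.2, 0.3, -1.7]
gripper_width: 0.0315
clock 28.02 w 31.5 tool shift [440.1 -73.6   8.5] turn [-0.  0. -0.] F [ 1.2  0.3 -1.7]
```

```bash
python3 -m creep '[12,-2,0,0,0,0,24,-4,0,0,0,0,33,-5.5,0,0,0,0,33,-5.5,0,0,0,0,33,-5.5,0,0,0,0,33,-5.5,0,0,0,0,33,-5.5,0,0,0,0,33,-5.5,0,0,0,0,33,-5.5,0,0,0,0,33,-5.5,0,0,0,0,30,-5.5,0,0,0,0,25,-4,0,0,0,0]'; python3 go.py 542.6 227.2 150 -13.2
```

```text
clock: 29.02
eef_pos: [0.5304, 0.1613, 0.1516]
orientation: [[0.221, 0.975, -0.007], [0.975, -0.221, 0.003], [0.001, -0.007, -1.0]]
force: [0.8, 0.1, -0.8]
gripper_width: 0.0323
clock 29.02 w 32.3 tool shift [67.  -2.5 20.4] turn [-0.4 -0.1  0.4] F [ 0.8  0.1 -0.8]
```

```bash
python3 -m creep '[20,-1,0,-0.2,0,0.2,18,-1,0,-0.2,0,0.2,12,0,0,0,0,0,5,0,4,0,0,0,0,0,12,0,0,0,0,0,14,0,0,0,0,0,14,0,0,0,0,0,10,0,0,0,0,0,4,0,0,0,0,0,0,0,0,0,0,0,0,0,0,0]'; python3 go.py 542.6 227.2 43.1 -13.2
```

```text
clock: 29.93
eef_pos: [0.5355, 0.2253, 0.0884]
orientation: [[0.213, 0.977, -0.005], [0.977, -0.213, 0.001], [-0.0, -0.005, -1.0]]
force: [0.1, 0.4, -0.7]
gripper_width: 0.0321
clock 29.93 w 32.1 tool shift [ 3.4  6.9 63.9] turn [-0.3  0.   0.9] F [ 0.1  0.4 -0.7]
```

```bash
python3 -m creep '[2,4,4,-0.2,0,0.5,1,3,10,0,0,0.3,0,0,13,0,0,0,0,0,13,0,0,0,0,0,8,0,0,0,0,0,4,0,0,0,0,0,0,0,0,0,0,0,0,0,0,0]'; python3 go.py 542.6 227.2 43.1 -13.2
```

```text
clock: 30.6
eef_pos: [0.5466, 0.2266, 0.0344]
orientation: [[0.23, 0.973, 0.005], [0.973, -0.23, 0.001], [0.002, 0.004, -1.0]]
force: [-0.2, -0.7, -0.9]
gripper_width: 0.0319
clock 30.60 w 31.9 tool shift [-0.4 -4.1 10. ] turn [ 0.3 -0.1 -0.1] F [-0.2 -0.7 -0.9]
```

```bash
python3 -m creep '[0,-2.5,3,0.2,0,0,0,-1.2,3,0.1,0,0,0,0,2,0,0,0,0,0,0,0,0,0]'; python3 go.py 542.6 227.2 43.1 -13.2;  python3 -m creep '[0,0,0.8,0,0,0,0,0,0,0,0,0]';python3 -m creep '[0,0,0.8,0,0,0,0,0,0,0,0,0]';  python3 -m creep '[0,0,0.8,0,0,0,0,0,0,0,0,0]'; python3 go.py 542.6 227.2 43.1 -13.2
```

```text
clock: 30.93
eef_pos: [0.5435, 0.2278, 0.0272]
orientation: [[0.23, 0.973, 0.002], [0.973, -0.23, 0.003], [0.003, 0.001, -1.0]]
force: [-0.1, -0.7, -2.2]
gripper_width: 0.032
clock 30.93 w 32.0 tool shift [-0.8 -0.7  2.8] turn [ 0.1 -0.2 -0.1] F [-0.1 -0.7 -2.2]
clock: 31.1
eef_pos: [0.5435, 0.2279, 0.0266]
orientation: [[0.229, 0.973, 0.002], [0.973, -0.23, 0.003], [0.004, 0.002, -1.0]]
force: [-0.1, 0.4, -0.8]
gripper_width: 0.0322
clock: 31.27
eef_pos: [0.5437, 0.228, 0.026]
orientation: [[0.229, 0.973, 0.003], [0.973, -0.229, 0.003], [0.004, 0.002, -1.0]]
force: [0.5, 0.4, -1.4]
gripper_width: 0.0318
clock: 31.43
eef_pos: [0.5438, 0.228, 0.0253]
orientation: [[0.229, 0.973, 0.003], [0.973, -0.229, 0.003], [0.004, 0.002, -1.0]]
force: [0.9, -0.4, -0.7]
gripper_width: 0.032
clock 31.43 w 32.0 tool shift [-1.  -1.   0.9] turn [ 0.1 -0.2 -0.1] F [ 0.9 -0.4 -0.7]
```

```bash
python3 -m creep '[0,0,0.8,0,-0.1,0,0,0,0,0,0,0]';python3 -m creep '[0,0,0.8,0,0,0,0,0,0,0,0,0]';  python3 -m creep '[0,0,0.8,0,0,0,0,0,0,0,0,0]';  python3 -m creep '[0,0,0.8,0,0,0,0,0,0,0,0,0]'
```

```text
clock: 31.6
eef_pos: [0.5439, 0.2279, 0.0245]
orientation: [[0.23, 0.973, 0.003], [0.973, -0.23, 0.002], [0.002, 0.003, -1.0]]
force: [0.2, 0.3, -1.4]
gripper_width: 0.0314
clock: 31.77
eef_pos: [0.544, 0.2281, 0.0246]
orientation: [[0.229, 0.973, 0.004], [0.973, -0.229, 0.002], [0.003, 0.003, -1.0]]
force: [0.6, -0.5, -1.2]
gripper_width: 0.0317
clock: 31.93
eef_pos: [0.5443, 0.2282, 0.0245]
orientation: [[0.229, 0.973, 0.005], [0.973, -0.229, 0.002], [0.003, 0.004, -1.0]]
force: [-0.4, 0.3, -1.0]
gripper_width: 0.0319
clock: 32.1
eef_pos: [0.5444, 0.2284, 0.0245]
orientation: [[0.229, 0.973, 0.006], [0.973, -0.229, 0.002], [0.004, 0.005, -1.0]]
force: [0.4, -0.3, -0.8]
gripper_width: 0.032
```

```bash
python3 -m creep '[0,0,0,0,0,0,0,0,0,0,0,0,0,0,0,0,0,0]' 0.5; python3 -m creep '[0,0,0,0,0,0,0,0,0,0,0,0]' 0.3; python3 -m creep '[0,0,-8,0.3,0,0,0,0,-15,0,0,0,0,0,-15,0,0,0,0,0,-18,0,0,0,0,0,-18,0,0,0,0,0,-18,0,0,0,0,0,-18,0,0,0,0,0,-10,0,0,0,0,0,0,0,0,0]'; python3 -m creep '[0,0,-3,0,0,-3,0,0,-3,0,0,-6,0,0,-3,0,0,-6,0,0,-3,0,0,-6,0,0,0,0,0,-6,0,0,0,0,0,-4,0,0,0,0,0,-1.5,0,0,0,0,0,0]' 0.25; python3 go.py 537.9 -279 180 20.1
```

```text
clock: 32.35
eef_pos: [0.5445, 0.2284, 0.0242]
orientation: [[0.229, 0.973, 0.006], [0.973, -0.229, 0.002], [0.004, 0.005, -1.0]]
force: [-0.2, -0.2, 0.2]
gripper_width: 0.0443
clock: 32.52
eef_pos: [0.5446, 0.2283, 0.0239]
orientation: [[0.229, 0.973, 0.006], [0.973, -0.229, 0.002], [0.004, 0.005, -1.0]]
force: [0.2, 0.0, 0.1]
gripper_width: 0.0554
clock: 33.27
eef_pos: [0.5443, 0.2277, 0.153]
orientation: [[0.229, 0.973, -0.002], [0.973, -0.229, 0.004], [0.003, -0.003, -1.0]]
force: [0.2, -0.8, 0.2]
gripper_width: 0.0619
clock: 33.93
eef_pos: [0.5429, 0.2273, 0.1644]
orientation: [[-0.356, 0.934, -0.006], [0.934, 0.356, 0.004], [0.006, -0.004, -1.0]]
force: [-0.5, 0.0, -0.6]
gripper_width: 0.066
clock 33.93 w 66.0 tool shift [-471.3 -185.     1.1] turn [-0.2 -0.3  0.8] F [-0.5  0.  -0.6]
```

```bash
python3 -m creep '[-12,-5,0,-0.2,-0.2,0.4,-24,-9.5,0,0,0,0.3,-32,-12.6,0,0,0,0,-32,-12.6,0,0,0,0,-32,-12.6,0,0,0,0,-32,-12.6,0,0,0,0,-32,-12.6,0,0,0,0,-32,-12.6,0,0,0,0,-32,-12.6,0,0,0,0,-32,-12.6,0,0,0,0,-32,-12.6,0,0,0,0,-25,-10,0,0,0,0]'; python3 go.py 537.9 -279 160 20.1
```

```text
clock: 34.93
eef_pos: [0.5248, -0.1674, 0.1612]
orientation: [[-0.333, 0.943, -0.004], [0.943, 0.333, 0.0], [0.001, -0.004, -1.0]]
force: [0.5, -0.4, 0.4]
gripper_width: 0.0661
clock 34.93 w 66.1 tool shift [-109.6  -24.8   19.8] turn [-0.2 -0.1 -0.6] F [ 0.5 -0.4  0.4]
```

```bash
python3 -m creep '[-24,-5,0,-0.1,0,-0.3,-24,-6,0,0,0,-0.2,-22,-5,0,0,0,0,-16,-4,0,0,0,0,-8,-2,0,0,0,0,-3,0,5,0,0,0,0,0,12,0,0,0,0,0,15,0,0,0,0,0,15,0,0,0,0,0,6,0,0,0,0,0,0,0,0,0,0,0,0,0,0,0]'; python3 go.py 537.9 -279 58 20.1; python3 - <<'E'
from h import *
from cell import *
c=camera_params("wrist"); im,d=grab_frame("wrist"); T=np.array(c['world_from_camera'])
p=np.array([.5379,-.2790,.058]); q=(p-T[:3,3])@T[:3,:3]; uv=cv2.projectPoints(np.array([[q[0],-q[1],-q[2]]]),np.zeros(3),np.zeros(3),np.array(c['K']),np.array(c['distortion']))[0].ravel()
g=cv2.inRange(cv2.cvtColor(im,cv2.COLOR_BGR2HSV),(50,60,30),(85,255,255))
for x in cv2.findContours(g,0,1)[0]:
    if cv2.contourArea(x)>300: print(cv2.boundingRect(x),cv2.minEnclosingCircle(x))
u,v=uv.astype(int); print(uv); cv2.circle(im,(u,v),3,(0,0,255),1)
b,_=grab_frame("scene"); b=b[160:350,330:540]
cv2.imwrite("pics/w5.png",np.hstack([cv2.resize(im[200:380,220:400],(400,400)),cv2.resize(b,(400,400))]))
E
```

```text
clock: 35.93
eef_pos: [0.5286, -0.2786, 0.1033]
orientation: [[-0.322, 0.947, -0.006], [0.947, 0.322, 0.001], [0.003, -0.005, -1.0]]
force: [-0.3, 1.2, 0.2]
gripper_width: 0.0659
clock 35.93 w 65.9 tool shift [-3.5  9.  64. ] turn [-0.3 -0.1 -1.3] F [-0.3  1.2  0.2]
(302, 232, 65, 80) ((333.0, 271.8038024902344), 40.004371643066406)
[333.90230028 276.99138555]
```

View pics/w5.png

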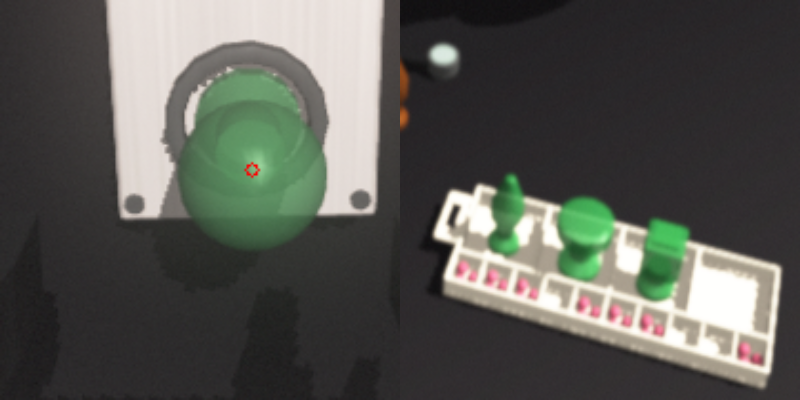

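Left crop: the mark lies within about 1 mm of the ball's centre. Right crop: the square stands upright in cell 3 at (660,260), with disc and spire still in place. Going down on the ball.

```bash
python3 -m creep '[-2,5,2,-0.2,-0.1,-0.7,-1,3,10,-0.1,0,-0.6,0,1,14,0,0,0,0,0,13,0,0,0,0,0,8,0,0,0,0,0,4,0,0,0,0,0,0,0,0,0,0,0,0,0,0,0]'; python3 go.py 537.7 -279.3 58 20.1
```

```text
clock: 36.7
eef_pos: [0.5421, -0.2794, 0.0518]
orientation: [[-0.349, 0.937, 0.007], [0.937, 0.349, -0.004], [-0.007, 0.005, -1.0]]
force: [0.4, -0.2, -0.3]
gripper_width: 0.066
clock 36.70 w 66.0 tool shift [ 1.7 -4.2 12.4] turn [0.3 0.4 0.3] F [ 0.4 -0.2 -0.3]
```

```bash
python3 -m creep '[1,-2.5,4,0.2,0.2,0.2,0.5,-1,4,0.1,0.1,0,0,0,3,0,0,0,0,0,0,0,0,0]'; python3 go.py 537.7 -279.3 58 20.1
```

```text
clock: 37.03
eef_pos: [0.5385, -0.2797, 0.0412]
orientation: [[-0.345, 0.939, 0.002], [0.939, 0.345, -0.002], [-0.003, 0.001, -1.0]]
force: [0.4, -0.0, -0.0]
gripper_width: 0.0661
clock 37.03 w 66.1 tool shift [ 0.7 -0.6  1.9] turn [0.1 0.2 0.1] F [ 0.4 -0.  -0. ]
```

```bash
python3 -m creep '[0.5,-0.5,1.9,0,0.1,0,0,0,0,0,0,0,0,0,0,0,0,0]' 0.48 15; python3 -m creep '[0,0,0,0,0,0,0,0,0,0,0,0,0,0,0,0,0,0,0,0,0,0,0,0,0,0,0,0,0,0]' 1 15; python3 go.py 537.7 -279.3 58 20.1
```

```text
clock: 37.28
eef_pos: [0.5379, -0.2796, 0.0394]
orientation: [[-0.345, 0.939, 0.002], [0.939, 0.345, -0.001], [-0.002, 0.001, -1.0]]
force: [0.3, 0.2, 0.2]
gripper_width: 0.048
clock: 37.7
eef_pos: [0.538, -0.2796, 0.0396]
orientation: [[-0.345, 0.939, 0.002], [0.939, 0.345, -0.001], [-0.002, 0.002, -1.0]]
force: [0.2, 0.1, -0.2]
gripper_width: 0.0342
clock 37.70 w 34.2 tool shift [ 0.4 -0.2  0.3] turn [0.1 0.1 0.1] F [ 0.2  0.1 -0.2]
```

```bash
python3 -m creep '[0,0,-5,0,0,0,0,0,-10,0,0,0,0,0,-15,0,0,0,0,0,-15,0,0,0,0,0,-15,0,0,0,0,0,-15,0,0,0,0,0,-15,0,0,0,0,0,-12,0,0,0,0,0,-4,0,0,0,0,0,0,0,0,0]'; python3 -m creep '[0,0,0,0,0,3,0,0,0,0,0,6,0,0,0,0,0,6,0,0,0,0,0,6,0,0,0,0,0,6,0,0,0,0,0,4,0,0,0,0,0,1.5,0,0,0,0,0,0]'; python3 go.py 557.2 289.5 165 -13.2
```

```text
clock: 38.53
eef_pos: [0.5375, -0.2791, 0.1571]
orientation: [[-0.345, 0.938, 0.004], [0.938, 0.345, -0.003], [-0.004, 0.003, -1.0]]
force: [0.8, -0.5, -1.3]
gripper_width: 0.0344
clock: 39.2
eef_pos: [0.5359, -0.2778, 0.154]
orientation: [[0.241, 0.971, -0.001], [0.971, -0.241, 0.001], [0.001, -0.001, -1.0]]
force: [0.7, -0.7, -1.4]
gripper_width: 0.0347
clock 39.20 w 34.7 tool shift [ 555.8 -115.8    8.3] turn [-0.  -0.1 -0.7] F [ 0.7 -0.7 -1.4]
```

```bash
python3 -m creep '[10,-2,0,0,0,-0.4,20,-4,0,0,0,-0.3,30,-6.2,0,0,0,0,30,-6.2,0,0,0,0,30,-6.2,0,0,0,0,30,-6.2,0,0,0,0,30,-6.2,0,0,0,0,30,-6.2,0,0,0,0,30,-6.2,0,0,0,0,30,-6.2,0,0,0,0,30,-6.2,0,0,0,0,30,-6.2,0,0,0,0]';python3 go.py 557.2 289.5 165 -13.2; python3 -m creep '[30,-6.2,0,0,0,0,30,-6.2,0,0,0,0,30,-6.2,0,0,0,0,30,-6.2,0,0,0,0,30,-6.2,0,0,0,0,24,-5,0,0,0,0,16,-3,0,0,0,0,8,-1,0,0,0,0,0,0,0,0,0,0]'; python3 go.py 557.2 289.5 120 -13.2
```

```text
clock: 40.2
eef_pos: [0.5383, 0.0758, 0.1512]
orientation: [[0.217, 0.976, -0.006], [0.976, -0.217, 0.004], [0.003, -0.007, -1.0]]
force: [-0.1, -0.2, -1.0]
gripper_width: 0.0344
clock 40.20 w 34.4 tool shift [212.7 -28.    5.6] turn [-0.4 -0.1  0.7] F [-0.1 -0.2 -1. ]
clock: 40.95
eef_pos: [0.5322, 0.2987, 0.1503]
orientation: [[0.194, 0.981, -0.011], [0.981, -0.194, 0.005], [0.003, -0.011, -1.0]]
force: [-0.0, -0.3, -1.2]
gripper_width: 0.0346
clock 40.95 w 34.6 tool shift [-4.3 26.9 48.7] turn [-0.7 -0.2  2. ] F [-0.  -0.3 -1.2]
```

```bash
python3 -m creep '[-1,6,0,-0.3,-0.1,0.8,-1,8,0,-0.2,-0.1,0.8,-1,7,2,-0.1,0,0.3,0,3,10,0,0,0,0,0,14,0,0,0,0,0,14,0,0,0,0,0,8,0,0,0,0,0,3,0,0,0,0,0,0,0,0,0]'; python3 go.py 557.2 289.5 43.3 -13.2
```

```text
clock: 41.7
eef_pos: [0.5599, 0.2821, 0.094]
orientation: [[0.237, 0.971, -0.001], [0.971, -0.237, -0.003], [-0.003, -0.0, -1.0]]
force: [0.2, 0.5, -1.0]
gripper_width: 0.0343
clock 41.70 w 34.3 tool shift [ 6.8 -4.3 69.4] turn [-0.   0.2 -0.5] F [ 0.2  0.5 -1. ]
```

```bash
python3 -m creep '[4,-2,4,0,0.1,-0.3,2,-2,10,0,0.1,-0.2,0,0,14,0,0,0,0,0,14,0,0,0,0,0,9,0,0,0,0,0,4,0,0,0,0,0,0,0,0,0,0,0,0,0,0,0]'; python3 go.py 557.2 289.5 43.3 -13.2
```

```text
clock: 42.37
eef_pos: [0.5581, 0.2908, 0.0368]
orientation: [[0.226, 0.974, 0.004], [0.974, -0.226, 0.003], [0.004, 0.004, -1.0]]
force: [-0.9, 0.0, -0.6]
gripper_width: 0.0342
clock 42.37 w 34.2 tool shift [-1.5 -0.6 12.2] turn [ 0.2 -0.2  0.1] F [-0.9  0.  -0.6]
```

```bash
python3 -m creep '[-0.5,-0.5,4,0.1,-0.1,0,-0.5,-0.5,4,0.1,-0.1,0,0,0,2,0,0,0,0,0,0,0,0,0]'; python3 go.py 557.2 289.5 43.3 -13.2;  python3 -m creep '[0,0,0.8,0,0,0,0,0,0,0,0,0]';python3 -m creep '[0,0,0.8,0,0,0,0,0,0,0,0,0]';  python3 -m creep '[0,0,0.8,0,0,0,0,0,0,0,0,0]'; python3 -m creep '[0,0,0.8,0,0,0,0,0,0,0,0,0]'; python3 go.py 557.2 289.5 43.3 -13.2
```

```text
clock: 42.7
eef_pos: [0.5577, 0.2904, 0.0277]
orientation: [[0.226, 0.974, 0.003], [0.974, -0.226, 0.001], [0.001, 0.003, -1.0]]
force: [0.4, 0.5, -0.4]
gripper_width: 0.0343
clock 42.70 w 34.3 tool shift [-1.  -0.3  3.1] turn [ 0.2 -0.1  0.1] F [ 0.4  0.5 -0.4]
clock: 42.87
eef_pos: [0.5578, 0.2904, 0.0271]
orientation: [[0.226, 0.974, 0.003], [0.974, -0.226, 0.001], [0.002, 0.003, -1.0]]
force: [0.5, 0.3, -1.9]
gripper_width: 0.0343
clock: 43.03
eef_pos: [0.558, 0.2904, 0.0264]
orientation: [[0.226, 0.974, 0.004], [0.974, -0.226, 0.001], [0.002, 0.004, -1.0]]
force: [-0.2, 0.8, -1.5]
gripper_width: 0.0346
clock: 43.2
eef_pos: [0.5581, 0.2904, 0.0258]
orientation: [[0.226, 0.974, 0.004], [0.974, -0.226, 0.001], [0.002, 0.004, -1.0]]
force: [-0.1, 1.4, -0.4]
gripper_width: 0.0344
clock: 43.37
eef_pos: [0.5581, 0.2904, 0.0249]
orientation: [[0.226, 0.974, 0.004], [0.974, -0.226, 0.001], [0.002, 0.004, -1.0]]
force: [-0.0, -0.3, 0.3]
gripper_width: 0.0344
clock 43.37 w 34.4 tool shift [-1.1 -0.7  0.3] turn [ 0.2 -0.1  0.1] F [-0.  -0.3  0.3]
```

```bash
python3 -m creep '[0,0,0.8,0,0,0,0,0,0,0,0,0]';python3 -m creep '[0,0,0.8,0,0,0,0,0,0,0,0,0]'; python3 -m creep '[0,0,0.8,0,0,0,0,0,0,0,0,0]'
```

```text
clock: 43.53
eef_pos: [0.5584, 0.2906, 0.0246]
orientation: [[0.226, 0.974, 0.005], [0.974, -0.226, 0.002], [0.003, 0.005, -1.0]]
force: [0.4, -0.4, -0.7]
gripper_width: 0.034
clock: 43.7
eef_pos: [0.5586, 0.2907, 0.0246]
orientation: [[0.226, 0.974, 0.006], [0.974, -0.226, 0.002], [0.003, 0.006, -1.0]]
force: [-0.4, -0.1, -0.3]
gripper_width: 0.0342
clock: 43.87
eef_pos: [0.5588, 0.2909, 0.0246]
orientation: [[0.226, 0.974, 0.007], [0.974, -0.226, 0.002], [0.004, 0.007, -1.0]]
force: [0.3, 0.0, -0.6]
gripper_width: 0.0341
```

Seated. Release, back off, and look from above.

```bash
python3 -m creep '[0,0,0,0,0,0,0,0,0,0,0,0,0,0,0,0,0,0]' 0.45; python3 -m creep '[0,0,0,0,0,0,0,0,0,0,0,0]' 0.25; python3 -m creep '[0,0,-8,0,0,0,0,0,-15,0,0,0,0,0,-15,0,0,0,0,0,-20,0,0,0,0,0,-25,0,0,0,0,0,-25,0,0,0,0,0,-25,0,0,0,0,0,-25,0,0,0,0,0,-25,0,0,0,0,-20,0,-10,0,0,0,-20,0,0,0,0,0,0,0,0,0,0,0]'; python3 -m creep '[-20,0,0,0,0,0,-20,0,0,0,0,0,0,0,0,0,0,0]'; python3 - <<'E'
from h import *
from cell import *
c=camera_params("wrist"); im,d=grab_frame("wrist"); b,_=grab_frame("scene"); b=b[180:350,340:540]
cv2.imwrite("pics/f.png",np.hstack([cv2.resize(im,(460,460)),cv2.resize(b,(340,460))])); cv2.imwrite("pics/wf.png",im)
T=np.array(c['world_from_camera'])
g=cv2.inRange(cv2.cvtColor(im,cv2.COLOR_BGR2HSV),(50,60,30),(85,255,255))
for x in cv2.findContours(g,0,1)[0]:
    if cv2.contourArea(x)>200:
        u,v,w,h=cv2.boundingRect(x); print((u,v,w,h))
for p in [(513.3,102.6),(527.9,164.9),(542.6,227.2),(557.2,289.5)]:
  o=[]
  for z in (.003,.047):
    q=(np.array([p[0]/1000,p[1]/1000,z])-T[:3,3])@T[:3,:3]; o.append(cv2.projectPoints(np.array([[q[0],-q[1],-q[2]]]),np.zeros(3),np.zeros(3),np.array(c['K']),np.array(c['distortion']))[0].ravel().round(0).tolist())
  print(p,o)
E
```

```text
clock: 44.12
eef_pos: [0.5588, 0.2908, 0.0242]
orientation: [[0.226, 0.974, 0.007], [0.974, -0.226, 0.002], [0.004, 0.007, -1.0]]
force: [0.6, 0.2, -0.1]
gripper_width: 0.0483
clock: 44.28
eef_pos: [0.5588, 0.2907, 0.0238]
orientation: [[0.226, 0.974, 0.007], [0.974, -0.226, 0.002], [0.004, 0.006, -1.0]]
force: [0.5, -0.3, -0.5]
gripper_width: 0.0597
clock: 44.53
eef_pos: [0.5494, 0.2515, 0.0232]
orientation: [[0.224, 0.974, 0.007], [0.974, -0.224, 0.002], [0.004, 0.006, -1.0]]
force: [0.9, 0.3, -0.3]
gripper_width: 0.0658
(274, 423, 89, 46)
(275, 307, 88, 75)
(267, 175, 101, 112)
(513.3, 102.6) [[313.0, 532.0], [313.0, 628.0]]
(527.9, 164.9) [[313.0, 444.0], [313.0, 527.0]]
(542.6, 227.2) [[314.0, 339.0], [313.0, 403.0]]
(557.2, 289.5) [[314.0, 211.0], [314.0, 243.0]]invalid input
```

View pics/f.png

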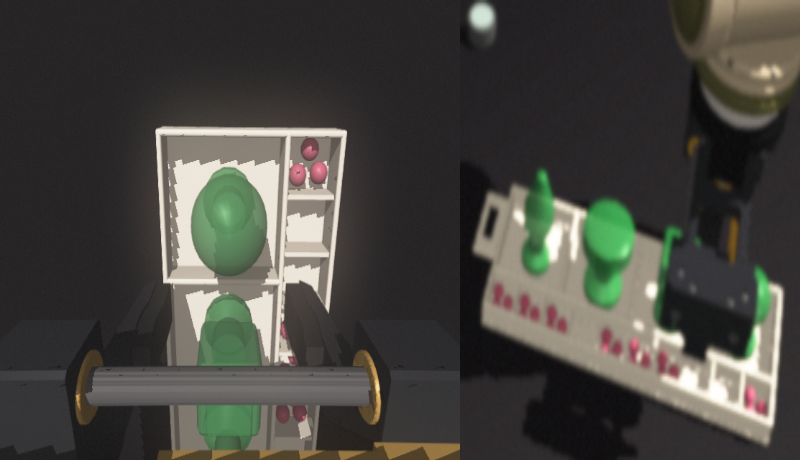

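Mistake: one lift row had five numbers, so that call was refused, and the sideways rows after it ran with the jaws still low. The tool moved 39 mm with the open jaws straddling the knobs. Forces stayed under 1 N, and the picture shows ball (230,220) and square (228,370) upright. I'll lift straight up from here, then check carefully.

```bash
python3 -m creep '[0,0,-5,0,0,0,0,0,-10,0,0,0,0,0,-15,0,0,0,0,0,-20,0,0,0,0,0,-25,0,0,0,0,0,-25,0,0,0,0,0,-25,0,0,0,0,0,-25,0,0,0,0,0,-25,0,0,0,0,0,-25,0,0,0,0,0,-10,0,0,0,0,0,0,0,0,0]'
```

```text
clock: 45.63
eef_pos: [0.5476, 0.2612, 0.2537]
orientation: [[0.216, 0.976, 0.017], [0.976, -0.216, 0.007], [0.01, 0.015, -1.0]]
force: [-0.4, -0.0, 0.2]
gripper_width: 0.0659
```

```bash
python3 -m creep '[-12,0,0,0,0,0,-14,0,0,0,0,0,-12,0,0,0,0,0,0,0,0,0,0,0,0,0,0,0,0,0]'; python3 - <<'E'
from h import *
from cell import *
c=camera_params("wrist"); im,d=grab_frame("wrist"); b,_=grab_frame("scene"); b=b[180:350,340:540]
T=np.array(c['world_from_camera'])
for p in [(513.3,102.6),(527.9,164.9),(542.6,227.2),(557.2,289.5)]:
    q=(np.array([p[0]/1000,p[1]/1000,.003])-T[:3,3])@T[:3,:3]; u=cv2.projectPoints(np.array([[q[0],-q[1],-q[2]]]),np.zeros(3),np.zeros(3),np.array(c['K']),np.array(c['distortion']))[0].ravel()
    print(u.round()); cv2.drawMarker(im,tuple(int(x) for x in u),(0,0,255),cv2.MARKER_CROSS,6,1)
cv2.imwrite("pics/f2.png",np.hstack([cv2.resize(im[60:390,200:500],(418,460)),cv2.resize(b,(380,460))]))
E
```

```text
clock: 46.05
eef_pos: [0.537, 0.2206, 0.2519]
orientation: [[0.215, 0.977, 0.014], [0.977, -0.215, 0.006], [0.009, 0.012, -1.0]]
force: [0.3, 1.0, 0.6]
gripper_width: 0.0666
[316. 302.]
[316. 248.]
[317. 189.]
[318. 123.]
```

View pics/f2.png

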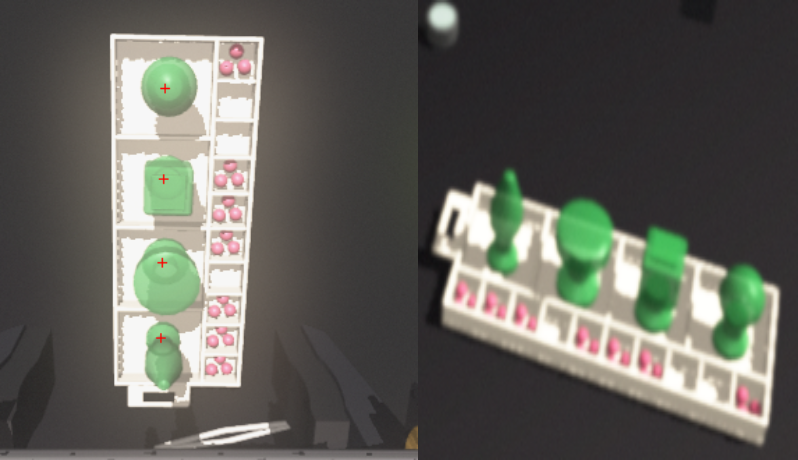

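The final picture shows all four upright near the middle of their cells. From the tab they are spire, disc, square and ball, with feet at about (163,335), (165,260), (167,175) and (168,85). Handing in.

```bash
python3 -c "
from cell import robot
print(robot.observe()['clock'],robot.sign_off())"
```

```text
the job is handed in; nothing more can be done
46.15 None
```

All four knobs are in the tray in the order asked, and the job is handed in at 46.15 s. From the tray's tab they stand spire, disc, square, ball, matching their order from the rack's handle. Each was lowered until it stopped on the cell floor, then released.

- **Last checks:** the final wrist and scene pictures show every knob upright, near the middle of its own cell. The gripper was open and about 0.25 m up, touching nothing. Force readings after each move and at the end stayed within about 2 N.
- **One slip:** after releasing the ball, my lift command had a badly formed row and was refused. The sideways rows sent after it then ran with the fingers still low, moving the tool 39 mm along the row. The open jaws, about 60–66 mm apart, passed either side of the ball and stopped short of the square. The force reading right after it was under 1 N, and the later pictures show no knob toppled or visibly shifted.

No check failed or disagreed.

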